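# Load the bayonet sample mill and start it

### The arm

A 6-joint arm with a two-finger parallel gripper is mounted at the origin on the work surface. World frame = base frame: x ahead of the robot, y to its left, z up, the work surface at z = 0. Lengths are in m, angles in rad, forces in N, time in s.
With the tool pointing down it reaches from about 0.375 to 0.925 m from the base axis. Payload 5.7 kg.
Tool frame: the origin (TCP) lies at the very end of the fingers, on their centre line; the grasp point (between the pads) lies 19 mm behind it (arm.tcp_to_grasp is the distance from the TCP to the grasp point, in m); x points along the fingers, y is the direction in which the jaws open and shut, and the axes are right-handed (so a half turn about x gives the same grasp; the last joint's range is limited). The gripper opens to 85 mm and grips with 20 to 120 N. Pads are 22 mm wide; open, the fingers measure 114 mm over their backs; the gripper's body (76 mm by 85 mm) begins 54 mm behind the grasp point. The pads swing forward as they close: fully open they stand 13 mm farther back than shut.
Start: joints at [-1.331, 0.359, 1.51, -0, 1.272, -0.115], TCP at [0.208, -0.563, 0.231] pointing down, gripper open.
Joint ranges: [-2.97, 2.97], [-1.01, 2.36], [0.21, 2.38], [-0.96, 4.11], [0.2, 2.71], [-2.98, 2.98]. Speed limits (rad/s): [2.39, 2.39, 3.14, 3.14, 3.14, 3.14].

### API

Orientations are given as [roll, pitch, yaw] about the fixed x, y, z axes, in that order (R = Rz(yaw) Ry(pitch) Rx(roll)).
In Python, from station import arm gives the robot as it stands.
- The arm moves only by the tool jog_arm, never from a script. Its arguments are lists of equal length, an entry for each row: "twist": the turn, a rotation vector about the world's x, y, z in rad, a list of three; "slide": the shift along the world's x, y, z in mm, a list of three; "jaw": the finger opening in mm, from 0 to 85.4. In form: {"twist": [[wx, wy, wz], ...], "slide": [[tx, ty, tz], ...], "jaw": [jaw, ...]}. A call has 1 to 5 rows; each row is the pose to reach, as a shift and turn from the pose commanded when the call began; what a row does not reach only later rows make up. A row lasts 1/8 s, in which the tool goes at most 62.5 mm and 10.7 degrees, less where a joint would pass 70% of its speed; a pose out of reach is approached as far as the arm can. A call with a gripper value outside its range is refused whole. The fingers move at their own pace and stop on an object; "squeeze" is the grip in N (left out, the last holds). Time passes only in rows, so rows that repeat a pose let the fingers close. It gives the time, the measured TCP pose, the force and the opening at its end, in the units of the state.
- arm.read_state(): the state, without advancing time (a new reading comes with each control period).
- arm.camera(name): name is "side" or "top"; returns a dict with "img" (480x640x3 uint8, red, green, blue), "K" (3x3 intrinsics, pixels), "k1" (the pictures are not rectified: a ray, as slopes to the right and down, at radius r is drawn at 1 + k1 r^2 times it, then the intrinsics apply), "R" (3x3) and "t" (3): a world point X has camera coordinates R X + t. Camera axes: x right, y down, z forward; pixel columns grow to the right and rows downward; lengths in m; the calibration is good to about 2 mm. A picture is of the moment at which its call begins. There is no depth.
- arm.hand_in(): hands the job in, once; it reports no verdict.
The state is a dict: "t": time; "joints": joint angles; "joint_velocities": joint speeds; "joint_efforts": joint torques, N m; "position": TCP position; "eef_rot": TCP orientation; "force": force on the tool from outside, world axes, zero at the start; "torque": the same for the moment, N m; "gripper_width": opening from 0.0 (shut) to 1.0 (fully open).
Only numpy, scipy, OpenCV 4.12 (cv2) and the standard library are available. Lean on these libraries where they do the work, as an engineer would, in place of code of your own. Each camera call takes 0.05 s, during which the arm holds its last target. There are 200 camera calls.

### The job

Make the school lab's sample mill ready and start it: take the black-trimmed cleaning cup out of its socket (push down, twist anticlockwise, lift) and stand it upright in the white tray, and lock every sample cup that is on the bench into the socket with the same colour of rim: lugs through the slots, pushed down against the spring and twisted clockwise right to the stop. Only when all that is done, press the console keys fully down one at a time in the order white, yellow, blue, green, letting each spring back up. Never press the red key, and leave the can and the carton where they are.

Things in the scene. Friction and masses are not known exactly. Their poses are not given: they have to be found in the camera images.
- mill: Fixed grey plinth of the sample mill, 130 x 380 x 45 mm (x, y, z); origin: centre of its underside. Three sockets in any order on top, 115 mm apart along y. In them a cup with its underside under 4 mm above the socket's origin (0.5 at the lowest) turns 60 degrees clockwise (from above) under the flange to a hard stop, lugs at the two white rim marks (socket's +x, -x); not the other way.
- cup_orange: Upright sample cup, orange trim, 160 g, 90 mm tall; None if absent. Origin: underside centre. Heavy steel foot, diameter 48 (40 at the bottom), 22 high; at its bottom two lugs along +x and -x, 12 wide, 8 high, reaching 34 mm from the axis. White body, diameter 60, to 60 mm height. Flat orange grip bar, 46 long (x), 14 wide (y), to 90 mm height: pinch it from above across y. Same after a half turn.
- socket_orange: Bayonet socket for the orange cup, with its rim orange, 88 mm across, 21 mm high, fixed on the mill. Origin: its centre on the mill's top (45 mm above the bench), z up. Its aluminium flange, 12 to 20 mm above the origin, has a 54 mm hole and two slots 18 mm wide reaching 38 mm from the axis, lying 60 degrees anticlockwise (from above) of the socket's +x and -x.
- plate_orange (a joint): How far the spring plate in the orange socket is pressed, m: 0 up (3 N), 0.0095 bottom (6 N). At 0 it carries an entered cup with its underside 10 mm above the socket's origin, where the lugs are still in the slots and it cannot turn. A locked cup, let go, is lifted against the flange: about 0.006, underside 4 mm above the origin.
- cup_blue: Upright sample cup, blue trim, 160 g, 90 mm tall; None if absent. Origin: underside centre. Heavy steel foot, diameter 48 (40 at the bottom), 22 high; at its bottom two lugs along +x and -x, 12 wide, 8 high, reaching 34 mm from the axis. White body, diameter 60, to 60 mm height. Flat blue grip bar, 46 long (x), 14 wide (y), to 90 mm height: pinch it from above across y. Same after a half turn.
- socket_blue: Bayonet socket for the blue cup, with its rim blue, 88 mm across, 21 mm high, fixed on the mill. Origin: its centre on the mill's top (45 mm above the bench), z up. Its aluminium flange, 12 to 20 mm above the origin, has a 54 mm hole and two slots 18 mm wide reaching 38 mm from the axis, lying 60 degrees anticlockwise (from above) of the socket's +x and -x.
- plate_blue (a joint): How far the spring plate in the blue socket is pressed, m: 0 up (3 N), 0.0095 bottom (6 N). At 0 it carries an entered cup with its underside 10 mm above the socket's origin, where the lugs are still in the slots and it cannot turn. A locked cup, let go, is lifted against the flange: about 0.006, underside 4 mm above the origin.
- cup_green: Upright sample cup, green trim, 160 g, 90 mm tall; None if absent. Origin: underside centre. Heavy steel foot, diameter 48 (40 at the bottom), 22 high; at its bottom two lugs along +x and -x, 12 wide, 8 high, reaching 34 mm from the axis. White body, diameter 60, to 60 mm height. Flat green grip bar, 46 long (x), 14 wide (y), to 90 mm height: pinch it from above across y. Same after a half turn.
- socket_green: Bayonet socket for the green cup, with its rim green, 88 mm across, 21 mm high, fixed on the mill. Origin: its centre on the mill's top (45 mm above the bench), z up. Its aluminium flange, 12 to 20 mm above the origin, has a 54 mm hole and two slots 18 mm wide reaching 38 mm from the axis, lying 60 degrees anticlockwise (from above) of the socket's +x and -x.
- plate_green (a joint): How far the spring plate in the green socket is pressed, m: 0 up (3 N), 0.0095 bottom (6 N). At 0 it carries an entered cup with its underside 10 mm above the socket's origin, where the lugs are still in the slots and it cannot turn. A locked cup, let go, is lifted against the flange: about 0.006, underside 4 mm above the origin.
- cup_black: Cleaning cup, the same as the sample cups but with black trim (lugs and flat grip bar along its x). It starts locked in one of the sockets, its underside 4 mm above the socket's origin and its lugs at the white marks; pushed down and turned 60 degrees anticlockwise (from above) it can be lifted out through the slots.
- tray: White open tray fixed on the bench, left of the cups, 120 x 120 mm outside, walls 5 mm thick and 18 mm high, floor 5 mm thick; origin: centre of its underside.
- key_white (a joint): How far the white key is pressed, m: 0 up, 0.006 fully down (about 5 N); it springs back.
- key_white_top (a point): Centre of the top face of the round white key, 28 mm in diameter, facing up, on the fixed grey console (185 x 130 x 20 mm). The five keys stand in any order, 52 and 54 mm apart.
- key_yellow (a joint): How far the yellow key is pressed, m: 0 up, 0.006 fully down (about 5 N); it springs back.
- key_yellow_top (a point): Centre of the top face of the round yellow key, 28 mm in diameter, facing up, on the fixed grey console (185 x 130 x 20 mm). The five keys stand in any order, 52 and 54 mm apart.
- key_blue (a joint): How far the blue key is pressed, m: 0 up, 0.006 fully down (about 5 N); it springs back.
- key_blue_top (a point): Centre of the top face of the round blue key, 28 mm in diameter, facing up, on the fixed grey console (185 x 130 x 20 mm). The five keys stand in any order, 52 and 54 mm apart.
- key_green (a joint): How far the green key is pressed, m: 0 up, 0.006 fully down (about 5 N); it springs back.
- key_green_top (a point): Centre of the top face of the round green key, 28 mm in diameter, facing up, on the fixed grey console (185 x 130 x 20 mm). The five keys stand in any order, 52 and 54 mm apart.
- key_red (a joint): How far the red key is pressed, m: 0 up, 0.006 fully down (about 5 N); it springs back.
- key_red_top (a point): Centre of the top face of the round red key, 28 mm in diameter, facing up, on the fixed grey console (185 x 130 x 20 mm). The five keys stand in any order, 52 and 54 mm apart.
- can: Bystander: closed food can, 76 mm in diameter, 112 mm tall, loose; origin at the centre of its underside.
- carton: Bystander: small yellow and red carton, 75 x 30 x 90 mm (x, y, z), standing loose at the left end of the mill; origin at the centre of its underside.
Things that resemble listed ones, but are neither listed nor needed, are in the scene too. What is shaped like the cup_blue but brown or turquoise is not meant.

How it is judged:
On the way, in this order (a step that is already met when the one before it is completed fails the run):
1. the black cup stands in the tray and every sample cup present is locked in the socket of its colour (horizontal distance between cup_black and tray below 0.045 m and z of cup_black in the frame of tray below 0.01 m and angle between cup_black's own z axis and vertical below 0.1 rad and horizontal distance between cup_orange and socket_orange below 0.005 m and z of cup_orange in the frame of socket_orange below 0.0065 m and angle between the x axis of cup_orange and the x axis of socket_orange, either way round below 0.15 rad and angle between each of cup_orange, cup_blue, cup_green's own z axis and vertical below 0.08 rad and horizontal distance between cup_blue and socket_blue below 0.005 m and z of cup_blue in the frame of socket_blue below 0.0065 m and angle between the x axis of cup_blue and the x axis of socket_blue, either way round below 0.15 rad and horizontal distance between cup_green and socket_green below 0.005 m and z of cup_green in the frame of socket_green below 0.0065 m and angle between the x axis of cup_green and the x axis of socket_green, either way round below 0.15 rad), for 0.3 s.
2. then the white key is pressed down (value of joint key_white above 0.0045 m), for 0.05 s.
3. then the yellow key is pressed down (value of joint key_yellow above 0.0045 m), for 0.05 s.
4. then the blue key is pressed down (value of joint key_blue above 0.0045 m), for 0.05 s.
5. then the green key is pressed down (value of joint key_green above 0.0045 m), for 0.05 s.
At the end, for the whole second after the job is handed in: Black cup upright on the tray floor, axis within 45 mm of the tray centre. Every sample cup present upright in its own socket, axis within 5 mm, underside under 6.5 mm above the socket's origin, lugs within 0.15 rad of the socket's x (the stop). All cups at rest, all keys up (under 2 mm) (all of step 1 and linear speed of each of cup_black, cup_orange, cup_blue, cup_green below 0.02 m/s and value of joint each of key_white, key_yellow, key_blue, key_green, key_red below 0.002 m); the robot touches nothing.
It fails at once if a bystander (can, carton) is moved more than 25 mm (distance of any of can, carton from where it was at the start of the episode above 0.025 m).
It fails at once if the red key is pressed (value of joint key_red above 0.003 m).
It fails at once if two keys are pressed at once (value of joint each of key_white, key_yellow above 0.003 m or value of joint each of key_white, key_blue above 0.003 m or value of joint each of key_white, key_green above 0.003 m or value of joint each of key_white, key_red above 0.003 m or value of joint each of key_yellow, key_blue above 0.003 m or value of joint each of key_yellow, key_green above 0.003 m or value of joint each of key_yellow, key_red above 0.003 m or value of joint each of key_blue, key_green above 0.003 m or value of joint each of key_blue, key_red above 0.003 m or value of joint each of key_green, key_red above 0.003 m).
It fails at once if a key other than red is pressed while the black cup is not in the tray or a sample cup present is not locked in its socket (value of joint any of key_white, key_yellow, key_blue, key_green above 0.003 m and (horizontal distance between cup_black and tray above 0.06 m or z of cup_orange in the frame of socket_orange above 0.009 m or horizontal distance between cup_orange and socket_orange above 0.008 m or angle between the x axis of cup_orange and the x axis of socket_orange, either way round above 0.3 rad or z of cup_blue in the frame of socket_blue above 0.009 m or horizontal distance between cup_blue and socket_blue above 0.008 m or angle between the x axis of cup_blue and the x axis of socket_blue, either way round above 0.3 rad or z of cup_green in the frame of socket_green above 0.009 m or horizontal distance between cup_green and socket_green above 0.008 m or angle between the x axis of cup_green and the x axis of socket_green, either way round above 0.3 rad)).
Of cup_orange, cup_blue, cup_green only 2 to 3 are there at a start; the rules pass over those that are not, and their reading is None.
At some moment in a run one of cup_orange, cup_blue, cup_green may be knocked a few centimetres aside while the robot is not near it.
It also fails if it takes over 210 s, if anything falls off the work surface, if the arm or the gripper's body presses on something with over 40 N, if the wrist force passes 120 N, or if a joint passes its speed limit or range.

## Working session

There is one attempt and no reset: what is moved stays moved. The work goes in short steps, Python scripts to look and compute and a tool call to move; the robot and the scene stay as the last step left them, time stands still between calls to the robot, and variables do not carry over. Pictures are saved under pics/ and viewed, about 12 in all and at most 16, crops included, and the job is handed in when it is done.

Besides the shell and the picture viewer there is one more tool, called after "Request:" as a command line: name --argument value ..., lists and objects as JSON in quotes. jog_arm: Moves the arm, as the interface text tells. Its arguments: {"type":"object","properties":{"twist":{"type":"array"},"slide":{"type":"array"},"jaw":{"type":"array"},"squeeze":{"type":"number"}},"required":["twist","slide","jaw"]}

```bash
ls; mkdir -p pics
cat > h.py <<'E'
import numpy as np, cv2
from station import arm
def snap(n,save=None):
    c=arm.camera(n)
    if save: cv2.imwrite('pics/'+save,c['img'][:,:,::-1])
    return c
def ray(c,u,v):
    K=c['K'];k=c['k1']
    d=np.array([(u-K[0][2])/K[0][0],(v-K[1][2])/K[1][1]]);s=d.copy()
    for _ in range(30): s=d/(1+k*(s@s))
    R=np.array(c['R']);t=np.array(c['t'])
    return -R.T@t, R.T@np.array([s[0],s[1],1.])
def onz(c,u,v,z):
    o,d=ray(c,u,v); return o+d*(z-o[2])/d[2]
def proj(c,X):
    p=np.array(c['R'])@np.array(X)+np.array(c['t']);s=p[:2]/p[2];s=s*(1+c['k1']*(s@s))
    return s[0]*c['K'][0][0]+c['K'][0][2],s[1]*c['K'][1][1]+c['K'][1][2]
E
python3 - <<'E'
from h import *
for n in('top','side'):
    c=snap(n,n+'0.png');print(n,c['K'],c['k1'],(-np.array(c['R']).T@c['t']).round(3),np.array(c['R']).round(3))
print(arm.read_state())
E
```

```text
pics
top [[587.61388905   0.         315.66474531]
 [  0.         587.61388905 237.63140835]
 [  0.           0.           1.        ]] -0.10876716566941101 [0.43  0.023 1.169] [[-0.027 -1.    -0.006]
 [-0.998  0.028 -0.064]
 [ 0.064  0.004 -0.998]]
side [[434.90783656   0.         325.18683349]
 [  0.         434.90783656 239.53698683]
 [  0.           0.           1.        ]] 0.031694762483574924 [0.305 0.545 0.768] [[-0.941 -0.339 -0.016]
 [-0.258  0.744 -0.617]
 [ 0.221 -0.576 -0.787]]
{'t': 0.1, 'joints': array([-1.33109070e+00,  3.59422140e-01,  1.51130260e+00, -1.02209749e-05,
        1.27252279e+00, -1.15131548e-01]), 'joint_velocities': array([ 7.70114061e-05, -5.67035630e-04, -2.76302841e-03, -4.38610760e-05,
       -4.36011844e-04, -4.90124419e-04]), 'joint_efforts': array([-4.54495330e-04, -5.28652418e+01, -2.79349798e+01, -1.68469719e-04,
        5.07883131e-03,  1.41989690e-05]), 'position': array([ 0.20828931, -0.56203939,  0.23055233]), 'eef_rot': array([-1.68002738,  1.56914142,  1.81640546]), 'force': array([-0.58395701,  0.29257556,  0.5777057 ]), 'torque': array([ 0.01605558, -0.02871386, -0.01009164]), 'gripper_width': 1.0025967601322938}
```

View pics/top0.png

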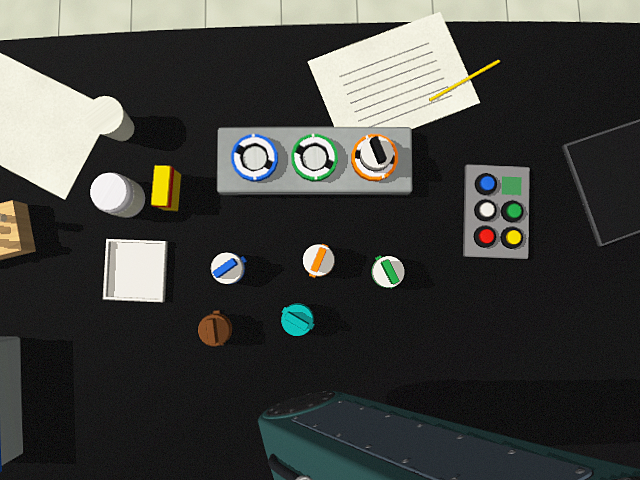

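View pics/side0.png

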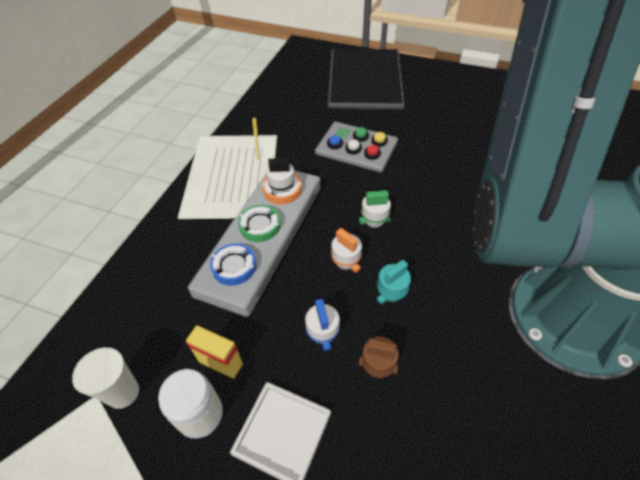

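Run:
```python
import cv2,numpy as np
a=cv2.imread('pics/top0.png')
s=cv2.resize(a[120:195,215:415],None,fx=4,fy=4,interpolation=cv2.INTER_CUBIC)
b=cv2.resize(a[235:295,205:410],(800,234),interpolation=cv2.INTER_CUBIC)
cv2.imwrite('pics/crop0.png',np.vstack([s,b]))
```

```text
(no output)
```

View pics/crop0.png

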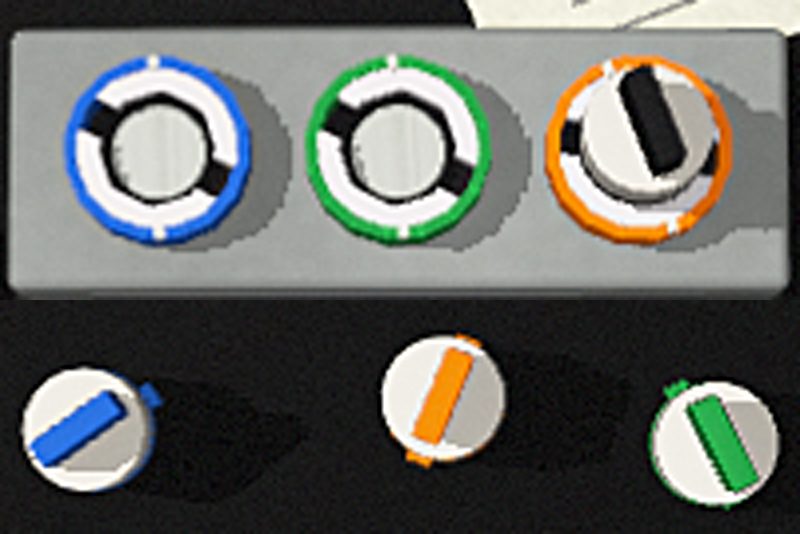

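```bash
cat >> h.py <<'E'
HUE={'orange':(8,22),'blue':(105,125),'green':(60,85),'yellow':(24,34),'red':(0,5)}
def mask(img,col,vmin=60,smin=120):
    h=cv2.cvtColor(img,cv2.COLOR_RGB2HSV);lo,hi=HUE[col]
    return cv2.inRange(h,(lo,smin,vmin),(hi,255,255)),h
def blobs(m,amin=20):
    n,l,s,c=cv2.connectedComponentsWithStats(m)
    return [(s[i,4],c[i],(l==i)) for i in range(1,n) if s[i,4]>=amin]
def bar(c,m,z=0.09):
    """centre, axis angle, size of a bar's mask cast on height z"""
    v,u=np.nonzero(m); P=np.array([onz(c,a,b,z)[:2] for a,b in zip(u,v)])
    (x,y),(w,h),a=cv2.minAreaRect((P*1000).astype(np.float32))
    mu=P.mean(0);e,E=np.linalg.eigh(np.cov((P-mu).T));d=E[:,1]
    return mu*1000,np.degrees(np.arctan2(d[1],d[0]))%180,np.sqrt(12*e[::-1])*1000,(round(x,1),round(y,1))
E
python3 - <<'E'
from h import *
c=snap('top');im=c['img']
for col in('orange','blue','green'):
    m,h=mask(im,col)
    for A,cc,mm in blobs(m,15):
        print(col,A,cc.round(1),'V pct',np.percentile(h[...,2][mm],[10,30,50,70,90]).round())
for col in('yellow','red'):
    m,h=mask(im,col)
    for A,cc,mm in blobs(m,100): print(col,A,cc.round(1),(onz(c,*cc,0.03)*1000).round(1))
E
```

```text
orange 465 [372.8 159.4] V pct [158. 213. 237. 249. 254.]
orange 41 [169.4 182.1] V pct [102. 105. 108. 112. 118.]
orange 856 [ 18.2 232.3] V pct [ 85.  90.  95. 157. 176.]
orange 90 [  4.6 229.5] V pct [153. 159. 168. 172. 224.]
orange 183 [318.1 259.2] V pct [239. 246. 246. 247. 251.]
orange 22 [311.8 275.3] V pct [ 94. 169. 230. 255. 255.]
orange 768 [213.2 329.3] V pct [ 85.  98. 123. 137. 141.]
blue 461 [255.2 158.8] V pct [111. 210. 227. 230. 236.]
blue 184 [486.7 182.8] V pct [100. 205. 223. 227. 237.]
blue 28 [242.9 259. ] V pct [ 85. 118. 149. 168. 178.]
blue 209 [224.2 267.8] V pct [ 98. 218. 228. 229. 235.]
blue 39 [2.000e-01 4.577e+02] V pct [85. 87. 87. 90. 93.]
green 412 [314.2 159.1] V pct [104. 165. 171. 175. 183.]
green 321 [511.  185.2] V pct [152. 153. 154. 155. 156.]
green 183 [513.6 210.3] V pct [ 88. 147. 170. 173. 179.]
green 22 [377.7 257.2] V pct [ 87. 100. 152. 186. 189.]
green 211 [389.6 271.5] V pct [ 80. 167. 173. 176. 183.]
yellow 245 [467.1  78.1] [ 815.2 -285.5   30. ]
yellow 673 [160.2 185. ] [615.7 330.7  30. ]
yellow 285 [174.9 192.4] [600.  301.4  30. ]
yellow 167 [513.1 236.8] [ 494.  -360.6   30. ]
red 181 [486.  235.8] [ 497.5 -306.5   30. ]
```

```bash
cat > meas.py <<'E'
from h import *
VT={'orange':200,'blue':190,'green':140}
def cups(c,tol=(110,330)):
    r={}
    for col in VT:
        m,h=mask(c['img'],col,VT[col])
        for A,cc,mm in blobs(m,100):
            if A<330: 
                mu,a,s,_=bar(c,mm)
                if 40<s[0]<54 and 9<s[1]<19: r.setdefault(col,[]).append((mu.round(1),a.round(1),s.round(1)))
    return r
def sockets(c):
    r={}
    for col in VT:
        m,h=mask(c['img'],col,VT[col])
        A,cc,mm=[b for b in blobs(m,380) if b[1][1]<200 and 200<b[1][0]<420][0]
        ct,_=cv2.findContours(mm.astype(np.uint8),cv2.RETR_EXTERNAL,cv2.CHAIN_APPROX_NONE)
        P=np.array([onz(c,*q[0],0.066)[:2]*1000 for q in max(ct,key=len)],np.float32)
        (x,y),d,_=cv2.fitEllipse(P)
        # white marks on the rim
        W=[]
        g=cv2.cvtColor(c['img'],cv2.COLOR_RGB2HSV)[...,1].astype(np.float32)
        th=np.radians(np.arange(0,360,1.));prof=0
        for rr in(40.5,41.5,42.5):
            uv=np.array([proj(c,[(x+rr*np.cos(t))/1000,(y+rr*np.sin(t))/1000,0.066]) for t in th],np.float32)
            prof=prof+cv2.remap(g,uv[:,0].copy(),uv[:,1].copy(),cv2.INTER_LINEAR)[:,0]
        w=np.clip(np.median(prof)*0.8-prof,0,None);w[w<0.25*w.max()]=0
        s=(w*np.exp(2j*th)).sum();a=np.degrees(np.angle(s))/2
        pk=[int(np.degrees(t)) for t,q in zip(th,w) if q>0.5*w.max()]
        r[col]=((round(x,1),round(y,1)),np.round(d,1),round(a,1),pk)
    return r
E
python3 - <<'E'
from meas import *
c=snap('top');s=snap('side')
print(cups(c));
for k,v in sockets(c).items(): print(k,v)
h=cv2.cvtColor(c['img'],cv2.COLOR_RGB2HSV)
# tray
m=cv2.inRange(c['img'],(185,185,175),(255,255,255));
for A,cc,mm in blobs(m,1500):
    if 90<cc[0]<180 and 230<cc[1]<310:
        v,u=np.nonzero(mm);print('tray',A,cc,cv2.minAreaRect(np.array([onz(c,a,b,.018)[:2]*1000 for a,b in zip(u,v)],np.float32)))
# black bar
m=cv2.inRange(h[130:185,355:400],(0,0,0),(180,255,75))
for A,cc,mm in blobs(m,60):
    M=np.zeros(h.shape[:2],bool);M[130:185,355:400]=mm;print('black',A,bar(c,M,.139))
# keys, triangulate
def tri(a,b):
    o1,d1=ray(c,*a);o2,d2=ray(s,*b);k=np.linalg.lstsq(np.c_[d1,-d2],o2-o1,rcond=None)[0]
    p,q=o1+d1*k[0],o2+d2*k[1];return ((p+q)*500).round(1),np.linalg.norm(p-q)*1000
def wm(im): return cv2.inRange(cv2.cvtColor(im,cv2.COLOR_RGB2HSV),(0,0,200),(180,40,255))
for col in('blue','white','green','red','yellow'):
    L=[]
    for im,box in((c['img'],(465,530,165,260)),(s['img'],(315,400,120,170))):
        m=wm(im) if col=='white' else mask(im,col,{'green':165 if 0 else 120}.get(col,130))[0]
        M=np.zeros_like(m);M[box[2]:box[3],box[0]:box[1]]=m[box[2]:box[3],box[0]:box[1]]
        L.append([(A,q.round(1)) for A,q,_ in blobs(M,30)])
    print(col,L)
    for A,q in L[0]:
        for B,p in L[1]: print('   ',tri(q,p))
E
```

```text
{'orange': [(array([459.6,  23.5]), np.float64(156.2), array([45.7, 13. ]))], 'blue': [(array([449.1, 197.8]), np.float64(124.2), array([44.3, 12.7]))], 'green': [(array([ 433.7, -108.2]), np.float64(24.9), array([44.4, 12.4]))]}Traceback (most recent call last):
  File "<stdin>", line 4, in <module>
  File "meas.py", line 16, in sockets
    A,cc,mm=[b for b in blobs(m,380) if b[1][1]<200 and 200<b[1][0]<420][0]
            ~~~~~~~~~~~~~~~~~~~~~~~~~~~~~~~~~~~~~~~~~~~~~~~~~~~~~~~~~~~~^^^
IndexError: list index out of range
```

```bash
sed -i "s/m,h=mask(c\['img'\],col,VT\[col\])\n        A,cc//; s/blobs(m,380) if/blobs(mask(c['img'],col)[0],330) if/" meas.py
cat > m1.py <<'E'
from meas import *
c=snap('top');s=snap('side')
for k,v in sockets(c).items(): print(k,v)
h=cv2.cvtColor(c['img'],cv2.COLOR_RGB2HSV)
m=cv2.inRange(c['img'],(185,185,175),(255,255,255));
for A,cc,mm in blobs(m,1500):
    if 90<cc[0]<180 and 230<cc[1]<310:
        v,u=np.nonzero(mm);print('tray',A,cc,cv2.minAreaRect(np.array([onz(c,a,b,.018)[:2]*1000 for a,b in zip(u,v)],np.float32)))
m=cv2.inRange(h[130:185,355:400],(0,0,0),(180,255,75))
for A,cc,mm in blobs(m,60):
    M=np.zeros(h.shape[:2],bool);M[130:185,355:400]=mm;print('black',A,bar(c,M,.139))
def tri(a,b):
    o1,d1=ray(c,*a);o2,d2=ray(s,*b);k=np.linalg.lstsq(np.c_[d1,-d2],o2-o1,rcond=None)[0]
    p,q=o1+d1*k[0],o2+d2*k[1];return ((p+q)*500).round(1),np.linalg.norm(p-q)*1000
def wm(im): return cv2.inRange(cv2.cvtColor(im,cv2.COLOR_RGB2HSV),(0,0,200),(180,40,255))
for col in('blue','white','green','red','yellow'):
    L=[]
    for im,box in((c['img'],(465,530,165,260)),(s['img'],(315,400,120,170))):
        m=wm(im) if col=='white' else mask(im,col,120)[0]
        M=np.zeros_like(m);M[box[2]:box[3],box[0]:box[1]]=m[box[2]:box[3],box[0]:box[1]]
        L.append([(A,q.round(1)) for A,q,_ in blobs(M,30)])
    print(col,L)
    for A,q in L[0]:
        for B,p in L[1]: print('   ',*tri(q,p),onz(c,*q,.03).round(4))
E
python3 m1.py
```

```text
Traceback (most recent call last):
  File "m1.py", line 3, in <module>
    for k,v in sockets(c).items(): print(k,v)
               ~~~~~~~^^^
  File "meas.py", line 16, in sockets
    A,cc,mm=[b for b in blobs(mask(c['img'],col)[0],330) if b[1][1]<200 and 200<b[1][0]<420][0]
            ~~~~~~~~~~~~~~~~~~~~~~~~~~~~~~~~~~~~~~~~~~~~~~~~~~~~~~~~~~~~~~~~~~~~~~~~~~~~~~~~^^^
IndexError: list index out of range
```

```bash
python3 - <<'E'
t=open('meas.py').read()
i=t.index("        m,h=mask",t.index("def sockets"));j=t.index("        (x,y),d,_")
t=t[:i]+"""        m=mask(c['img'],col)[0];m[:130]=0;m[190:]=0;m[:,:222]=0;m[:,410:]=0
        v,u=np.nonzero(m);H=cv2.convexHull(np.c_[u,v].astype(np.int32))
        mm=cv2.fillPoly(np.zeros_like(m),[H],255)
        ct,_=cv2.findContours(mm,cv2.RETR_EXTERNAL,cv2.CHAIN_APPROX_NONE)
        P=np.array([onz(c,*q[0],0.066)[:2]*1000 for q in max(ct,key=len)],np.float32)
"""+t[j:]
open('meas.py','w').write(t)
E
python3 m1.py
```

```text
orange ((651.4, -88.6), array([88. , 91.2]), np.float64(-12.5), [14, 16, 17, 18, 19, 20, 21, 198, 199, 200, 201, 202, 203, 204, 321, 322, 323, 324, 325, 326, 327, 328, 329, 330, 331, 332, 333, 334, 335, 336, 337, 338, 339, 340, 341, 342, 343, 344, 345, 346])
blue ((657.5, 139.7), array([88. , 91.1]), np.float64(1.3), [0, 1, 2, 3, 4, 5, 6, 176, 177, 178, 179, 180, 181, 182, 183, 359])
green ((654.5, 25.6), array([87.8, 89.5]), np.float64(2.0), [0, 1, 2, 3, 4, 5, 179, 180, 181, 182, 183, 184, 185, 359])
tray 3096 [137.18378553 270.22642119] ((449.8702392578125, 389.3043212890625), (120.68534088134766, 120.33021545410156), 86.32280731201172)
black 248 (array([649.25137324, -87.94353637]), np.float64(18.184232273407616), array([46.78279353, 16.88535597]), (649.3, -88.0))
blue [[(np.int32(157), array([486.9, 182.7]))], [(np.int32(78), array([334.2, 139.6]))]]
    [ 601.9 -312.6   32.9] 0.21996777199642656 [ 0.6022 -0.3135  0.03  ]
white [[(np.int32(139), array([486.8, 209.1]))], [(np.int32(44), array([352.9, 143.5]))]]
    [ 549.4 -308.5   37.1] 0.48441232398285394 [ 0.5499 -0.3106  0.03  ]
green [[(np.int32(321), array([511. , 185.2])), (np.int32(144), array([513.8, 210.2]))], [(np.int32(62), array([360.8, 131.9]))]]
    [ 571.5 -366.    30. ] 49.95728493211509 [ 0.5962 -0.3617  0.03  ]
    [ 545.6 -363.4   34. ] 0.8991118785385818 [ 0.5464 -0.3647  0.03  ]
red [[(np.int32(166), array([486.1, 235.7]))], [(np.int32(93), array([372.3, 149.3]))]]
    [ 497.1 -305.4   34.7] 0.51500807330442 [ 0.4977 -0.3067  0.03  ]
yellow [[(np.int32(167), array([513.2, 236.7]))], [(np.int32(87), array([379.3, 136.6]))]]
    [ 493.7 -359.2   35. ] 0.4936455807774612 [ 0.4942 -0.3608  0.03  ]
```

```bash
cat >> meas.py <<'E'
from scipy.spatial.transform import Rotation as Ro
def yaw(s): R=Ro.from_euler('xyz',s['eef_rot']).as_matrix(); return np.degrees(np.arctan2(R[1,1],R[0,1])),R[:,0]
def go(x,y,z,barang):
    """shift (mm) and turn about z (rad) from now to TCP x,y,z (mm), jaws across barang (deg); both choices with j6"""
    s=arm.read_state();psi,ax=yaw(s);p=s['position']*1000
    print('t',round(s['t'],2),'tcp',p.round(1),'jaw dir',round(psi,1),'axis',ax.round(4),'F',s['force'].round(1),'w',round(s['gripper_width']*85.4,1),'j',s['joints'].round(2))
    print(' slide',(np.array([x,y,z])-p).round(1))
    j1n=np.arctan2(y,x)-np.arctan2(p[1],p[0])
    for d in (90,-90):
        dl=(barang+d-psi+180)%360-180
        for e in (0,360,-360):
            n=s['joints'][5]-np.radians(dl+e)+j1n
            if abs(n)<2.9: print('  turn',round(dl+e,1),'deg',round(np.radians(dl+e),3),'j6 ->',round(n,2))
    tilt=np.cross(ax,[0,0,-1]);print('  untilt',tilt.round(4))
E
sed -i "s/m=mask(c\['img'\],col)\[0\];m\[:130\]/m=mask(c['img'],col,VT[col])[0];m[:130]/" meas.py
python3 - <<'E'
from meas import *
c=snap('top')
for k,v in sockets(c).items(): print(k,v[:3])
go(651,-88,210,18.5)
E
```

```text
orange ((652.6, -89.2), array([87. , 88.1]), np.float64(13.1))
blue ((659.0, 140.7), array([87. , 87.2]), np.float64(1.0))
green ((655.7, 25.9), array([86.6, 87.9]), np.float64(2.1))
t 0.5 tcp [ 208.4 -562.6  231.3] jaw dir -69.7 axis [-0.e+00  1.e-04 -1.e+00] F [-0.8 -0.1  0. ] w 85.3 j [-1.33  0.36  1.51  0.    1.27 -0.12]
 slide [442.6 474.6 -21.3]
  turn 178.2 deg 3.11 j6 -> -2.14
  turn -1.8 deg -0.032 j6 -> 1.0
  untilt [-0.0001 -0.     -0.    ]
```

Request:
jog_arm --twist '[[0, 0, -0.032], [0, 0, -0.032], [0, 0, -0.032], [0, 0, -0.032], [0, 0, -0.032]]' --slide '[[443, 474, -31], [443, 474, -31], [443, 474, -31], [443, 474, -31], [443, 474, -31]]' --jaw '[45, 45, 45, 45, 45]' --squeeze 80

```text
t: 1.12
position: [0.4228, -0.3332, 0.2166]
eef_rot: [2.093, 1.57, -0.726]
force: [0.3, -0.3, -0.4]
gripper_width: 0.528
```

Request:
jog_arm --twist '[[0, 0, 0], [0, 0, 0], [0, 0, 0], [0, 0, 0], [0, 0, 0]]' --slide '[[229, 244, -17], [229, 244, -17], [229, 244, -17], [229, 244, -17], [229, 244, -17]]' --jaw '[45, 45, 45, 45, 45]'

```text
t: 1.75
position: [0.6365, -0.1053, 0.2005]
eef_rot: [2.348, 1.57, -0.47]
force: [1.4, -0.8, 0.5]
gripper_width: 0.526
```

Request:
jog_arm --twist '[[0, 0, 0], [0, 0, 0]]' --slide '[[0, 0, 0], [0, 0, 0]]' --jaw '[45, 45]'

```text
t: 2.0
position: [0.6347, -0.1069, 0.2002]
eef_rot: [-0.101, 1.57, -2.919]
force: [0.5, -0.3, 0.6]
gripper_width: 0.527
```

```bash
python3 -c "
from meas import *
go(652,-88.5,113,18.3)"
```

```text
t 2.0 tcp [ 634.7 -106.9  200.2] jaw dir -71.4 axis [-1.e-03 -2.e-04 -1.e+00] F [ 0.5 -0.3  0.6] w 45.0 j [-0.27  0.45  1.45 -0.    1.25  0.97]
 slide [ 17.3  18.4 -87.2]
  turn 179.7 deg 3.137 j6 -> -2.13
  turn -0.3 deg -0.004 j6 -> 1.01
  untilt [ 0.0002 -0.001   0.    ]
```

Request:
jog_arm --twist '[[0, 0, -0.004], [0, 0, -0.004], [0, 0, -0.004], [0, 0, -0.004]]' --slide '[[17, 18, -40], [17, 18, -40], [17, 18, -87], [17, 18, -87]]' --jaw '[45, 45, 45, 45]'

```text
t: 2.5
position: [0.6485, -0.0898, 0.1114]
eef_rot: [-0.508, 1.564, 2.951]
force: [-0.0, -0.0, 0.1]
gripper_width: 0.528
```

```bash
python3 -c "
from meas import *
c=snap('side');cv2.imwrite('pics/g1.png',cv2.resize(c['img'][120:260,200:360,::-1],None,fx=4,fy=4))
go(652,-88.5,113,18.3)"
```

```text
t 2.55 tcp [650.3 -90.  113.4] jaw dir -71.8 axis [-3.2e-03  5.0e-04 -1.0e+00] F [0.7 0.4 1.2] w 44.9 j [-0.24  0.55  1.5  -0.    1.09  1.01]
 slide [ 1.7  1.5 -0.4]
  turn 180.1 deg 3.144 j6 -> -2.13
  turn 0.1 deg 0.002 j6 -> 1.01
  untilt [-0.0005 -0.0032 -0.    ]
```

View pics/g1.png

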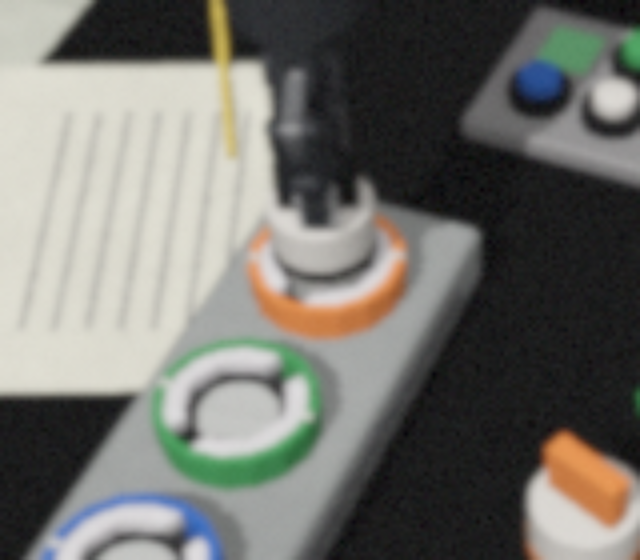

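Request:
jog_arm --twist '[[0, 0, 0], [0, 0, 0], [0, 0, 0], [0, 0, 0]]' --slide '[[0, 0, 0], [0, 0, 0], [0, 0, 0], [0, 0, 0]]' --jaw '[5, 5, 5, 5]' --squeeze 60

```text
t: 3.05
position: [0.6529, -0.0889, 0.1147]
eef_rot: [2.754, 1.569, -0.068]
force: [-0.6, 2.5, 5.0]
gripper_width: 0.151
```

```bash
python3 -c "
from meas import *
go(652,-88.5,113,18.3)"
```

```text
t 3.05 tcp [652.9 -88.9 114.7] jaw dir -71.7 axis [ 2.e-03 -1.e-04 -1.e+00] F [-0.6  2.5  5. ] w 12.9 j [-0.24  0.55  1.5   0.    1.09  1.01]
 slide [-0.9  0.4 -1.7]
  turn 180.0 deg 3.142 j6 -> -2.13
  turn 0.0 deg 0.0 j6 -> 1.01
  untilt [0.0001 0.002  0.    ]
```

Request:
jog_arm --twist '[[0, 0, 0], [0, 0, 0], [0, 0, 0], [0, 0, 0]]' --slide '[[0, 0, -2], [0, 0, -3], [0, 0, -3], [0, 0, -3]]' --jaw '[5, 5, 5, 5]'

```text
t: 3.55
position: [0.6532, -0.0888, 0.1125]
eef_rot: [2.766, 1.568, -0.056]
force: [-2.1, 2.6, 13.2]
gripper_width: 0.153
```

Request:
jog_arm --twist '[[0, 0, 0.15], [0, 0, 0.3], [0, 0, 0.45], [0, 0, 0.45]]' --slide '[[0, 0, 0], [0, 0, 0], [0, 0, 0], [0, 0, 0]]' --jaw '[5, 5, 5, 5]'

```text
t: 4.05
position: [0.654, -0.0897, 0.1125]
eef_rot: [2.004, 1.566, -0.367]
force: [-0.6, 0.6, 10.2]
gripper_width: 0.15
```

```bash
python3 -c "
from meas import *
go(652,-88.5,110,78.3);print(arm.read_state()['torque'])"
```

```text
t 4.05 tcp [654.  -89.7 112.5] jaw dir -45.8 axis [ 0.0041 -0.0016 -1.    ] F [-0.6  0.6 10.2] w 12.8 j [-0.24  0.56  1.5  -0.    1.08  0.56]
 slide [-2.   1.2 -2.5]
  turn 34.1 deg 0.596 j6 -> -0.03
  untilt [0.0016 0.0041 0.    ]
[ 0.04069887 -0.00042902  0.10577467]
```

Request:
jog_arm --twist '[[0, 0, 0.15], [0, 0, 0.3], [0, 0, 0.45], [0, 0, 0.6], [0, 0, 0.6]]' --slide '[[0, 0, 0], [0, 0, 0], [0, 0, 0], [0, 0, 0], [0, 0, 0]]' --jaw '[5, 5, 5, 5, 5]'

```text
t: 4.68
position: [0.6541, -0.0896, 0.1125]
eef_rot: [1.458, 1.566, -0.313]
force: [0.1, 0.8, 11.2]
gripper_width: 0.148
```

```bash
python3 -c "
from meas import *
go(652,-88.5,110,78.3);print(arm.read_state()['torque'])"
```

```text
t 4.67 tcp [654.1 -89.6 112.5] jaw dir -11.5 axis [ 0.0042 -0.0013 -1.    ] F [ 0.1  0.8 11.2] w 12.6 j [-0.24  0.56  1.5  -0.    1.08 -0.04]
 slide [-2.1  1.1 -2.5]
  turn -0.2 deg -0.004 j6 -> -0.03
  untilt [0.0013 0.0042 0.    ]
[2.05037841e-01 7.79401113e-05 4.06068742e-02]
```

Request:
jog_arm --twist '[[0, 0, 0], [0, 0, 0], [0, 0, 0]]' --slide '[[0, 0, 4], [0, 0, 9], [0, 0, 9]]' --jaw '[5, 5, 5]'

```text
t: 5.05
position: [0.6526, -0.0893, 0.1198]
eef_rot: [1.267, 1.57, -0.506]
force: [1.0, -1.0, 2.3]
gripper_width: 0.15
```

Request:
jog_arm --twist '[[0, 0, 0], [0, 0, 0], [0, 0, 0]]' --slide '[[0, 0, 10], [0, 0, 20], [0, 0, 20]]' --jaw '[5, 5, 5]'

```text
t: 5.42
position: [0.6523, -0.089, 0.1403]
eef_rot: [1.424, 1.57, -0.349]
force: [-0.1, 0.8, -1.1]
gripper_width: 0.15
```

Request:
jog_arm --twist '[[0, 0, 0], [0, 0, 0], [0, 0, 0], [0, 0, 0], [0, 0, 0]]' --slide '[[0, 0, 60], [0, 0, 95], [-40, 80, 95], [-60, 130, 95], [-80, 190, 95]]' --jaw '[5, 5, 5, 5, 5]'

```text
t: 6.05
position: [0.5769, 0.0845, 0.2343]
eef_rot: [-1.5, 1.57, 3.01]
force: [1.7, 0.6, -1.5]
gripper_width: 0.147
```

Request:
jog_arm --twist '[[0, 0, 0], [0, 0, 0], [0, 0, 0], [0, 0, 0], [0, 0, 0]]' --slide '[[-22, 52, 0], [-46, 108, 0], [-70, 165, 0], [-94, 220, 0], [-118, 270, 0]]' --jaw '[5, 5, 5, 5, 5]'

```text
t: 6.68
position: [0.4591, 0.3548, 0.2342]
eef_rot: [-0.96, 1.57, -2.732]
force: [-0.2, -0.1, -2.1]
gripper_width: 0.149
```

Request:
jog_arm --twist '[[0, 0, 0], [0, 0, 0]]' --slide '[[0, 0, 0], [0, 0, 0]]' --jaw '[5, 5]'

```text
t: 6.92
position: [0.4601, 0.3528, 0.2342]
eef_rot: [-0.276, 1.57, -2.047]
force: [0.8, -0.8, -2.2]
gripper_width: 0.153
```

```bash
python3 -c "
from meas import *
snap('side','s2.png')
go(450,389,71,88)"
```

```text
t 6.97 tcp [460.6 352.3 234.2] jaw dir -11.6 axis [-5.e-04 -9.e-04 -1.e+00] F [-0.1  0.1 -1.5] w 12.6 j [ 0.53  0.33  1.55 -0.    1.26  0.74]
 slide [ -10.6   36.7 -163.2]
  turn 189.6 deg 3.309 j6 -> -2.51
  turn 9.6 deg 0.167 j6 -> 0.63
  untilt [ 0.0009 -0.0005  0.    ]
```

View pics/s2.png

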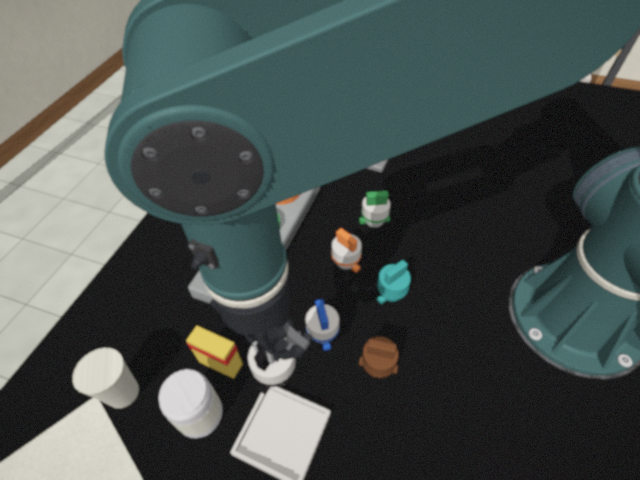

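Request:
jog_arm --twist '[[0, 0, 0], [0, 0, 0], [0, 0, 0], [0, 0, 0], [0, 0, 0]]' --slide '[[-10, 37, 0], [-10, 37, -50], [-10, 37, -105], [-10, 37, -145], [-10, 37, -145]]' --jaw '[5, 5, 5, 5, 5]'

```text
t: 7.6
position: [0.4488, 0.3871, 0.0865]
eef_rot: [-0.748, 1.563, -2.523]
force: [-0.7, -0.7, -1.8]
gripper_width: 0.15
```

Request:
jog_arm --twist '[[0, 0, 0], [0, 0, 0], [0, 0, 0], [0, 0, 0]]' --slide '[[0, 0, -8], [0, 0, -15], [0, 0, -18], [0, 0, -18]]' --jaw '[5, 5, 5, 5]'

```text
t: 8.1
position: [0.4509, 0.3905, 0.0722]
eef_rot: [2.405, 1.569, 0.632]
force: [0.3, 0.7, -0.1]
gripper_width: 0.148
```

```bash
python3 -c "
from meas import *
go(450,389,71,88)"
```

```text
t 8.1 tcp [450.9 390.5  72.2] jaw dir -11.6 axis [ 1.1e-03  8.0e-04 -1.0e+00] F [ 0.3  0.7 -0.1] w 12.6 j [0.6  0.53 1.68 0.   0.93 0.8 ]
 slide [-0.9 -1.5 -1.2]
  turn 189.6 deg 3.309 j6 -> -2.51
  turn 9.6 deg 0.167 j6 -> 0.63
  untilt [-0.0008  0.0011  0.    ]
```

Request:
jog_arm --twist '[[0, 0, 0], [0, 0, 0], [0, 0, 0], [0, 0, 0]]' --slide '[[0, 0, -1], [0, 0, -1], [0, 0, -1], [0, 0, -1]]' --jaw '[5, 40, 40, 40]'

```text
t: 8.6
position: [0.4505, 0.3903, 0.0705]
eef_rot: [-2.558, 1.571, 1.952]
force: [0.5, 0.2, -0.2]
gripper_width: 0.469
```

Request:
jog_arm --twist '[[0, 0, 0], [0, 0, 0], [0, 0, 0], [0, 0, 0]]' --slide '[[0, 0, 30], [0, 0, 80], [0, 0, 130], [0, 0, 130]]' --jaw '[40, 40, 40, 40]'

```text
t: 9.1
position: [0.4531, 0.3921, 0.2051]
eef_rot: [2.382, 1.562, 0.609]
force: [-0.6, 0.1, -0.1]
gripper_width: 0.467
```

```bash
python3 -c "
from meas import *
c=snap('top','t3.png');snap('side','s3.png');print(cups(c))
m=cv2.inRange(c['img'],(150,150,150),(255,255,255))
go(449,198,120,124.2)"
```

```text
{'orange': [(array([459.6,  23.5]), np.float64(156.2), array([45.7, 13. ]))]}
t 9.2 tcp [450.5 390.2 200.8] jaw dir -11.6 axis [ 7.e-04  6.e-04 -1.e+00] F [-0.   0.2 -0.7] w 40.0 j [0.6  0.38 1.56 0.   1.2  0.8 ]
 slide [  -1.5 -192.2  -80.8]
  turn -134.2 deg -2.343 j6 -> 2.84
  turn 45.8 deg 0.799 j6 -> -0.3
  untilt [-0.0006  0.0007  0.    ]
```

View pics/t3.png

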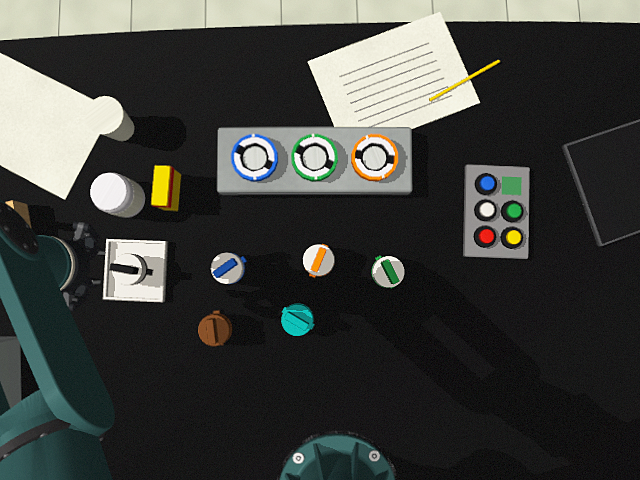

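```bash
python3 -c "
from meas import *
VT.update(orange=130,blue=140,green=110)
c=snap('top')
for k,v in sockets(c).items(): print(k,v)
for k in VT:VT[k]*=.8
print(cups(c))"
```

```text
orange ((651.5, -88.5), array([87.8, 91.2]), np.float64(19.6), [14, 16, 17, 18, 19, 20, 21, 199, 200, 201, 202, 203, 204])
blue ((658.7, 140.3), array([87.6, 88.4]), np.float64(1.1), [0, 1, 2, 3, 4, 5, 177, 178, 179, 180, 181, 182, 183, 184, 358, 359])
green ((655.4, 25.7), array([87.3, 88. ]), np.float64(2.0), [0, 1, 2, 3, 4, 5, 179, 180, 181, 182, 183, 184, 185, 359])
{'orange': [(array([459.5,  23.3]), np.float64(156.1), array([45.5, 13.6]))], 'blue': [(array([448.8, 196.9]), np.float64(124.9), array([44.2, 13.6]))], 'green': [(array([ 433.5, -108.7]), np.float64(25.3), array([45.1, 13. ]))]}
```

Request:
jog_arm --twist '[[0, 0, 0.15], [0, 0, 0.3], [0, 0, 0.45], [0, 0, 0.6], [0, 0, 0.75]]' --slide '[[0, -45, 0], [0, -90, 0], [0, -140, 0], [-1, -192, -20], [-1, -192, -60]]' --jaw '[45, 45, 45, 45, 45]'

```text
t: 9.88
position: [0.4492, 0.1952, 0.1396]
eef_rot: [-0.609, 1.57, -1.631]
force: [0.5, 0.5, -0.5]
gripper_width: 0.525
```

Request:
jog_arm --twist '[[0, 0, 0], [0, 0, 0]]' --slide '[[0, 0, 0], [0, 0, 0]]' --jaw '[45, 45]'

```text
t: 10.12
position: [0.4494, 0.1985, 0.1405]
eef_rot: [-1.933, 1.57, -2.958]
force: [0.2, -0.1, 0.2]
gripper_width: 0.526
```

```bash
python3 -c "
from meas import *
c=snap('side');cv2.imwrite('pics/g4.png',cv2.resize(c['img'][220:380,240:440,::-1],None,fx=3,fy=3))
go(449,198,65,124.2)"
```

```text
t 10.18 tcp [450.  198.9 141.1] jaw dir 31.3 axis [ 5.e-04  2.e-04 -1.e+00] F [1.  0.1 0.7] w 45.0 j [ 0.28  0.31  1.85  0.    0.98 -0.27]
 slide [ -1.   -0.9 -76.1]
  turn -177.1 deg -3.091 j6 -> 2.82
  turn 2.9 deg 0.05 j6 -> -0.32
  untilt [-0.0002  0.0005  0.    ]
```

View pics/g4.png

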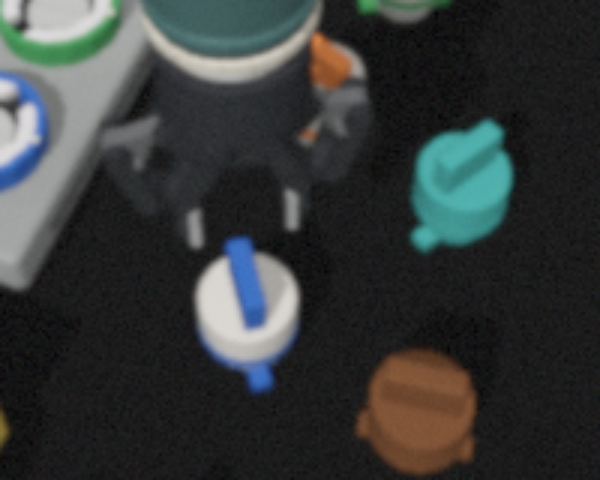

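Request:
jog_arm --twist '[[0, 0, 0.05], [0, 0, 0.05], [0, 0, 0.05], [0, 0, 0.05], [0, 0, 0.05]]' --slide '[[-1, -1, -40], [-1, -1, -76], [-1, -1, -76], [-1, -1, -76], [-1, -1, -76]]' --jaw '[45, 45, 45, 45, 5]'

```text
t: 10.8
position: [0.4499, 0.1978, 0.0662]
eef_rot: [1.245, 1.568, 0.272]
force: [0.1, 0.5, 0.0]
gripper_width: 0.326
```

Request:
jog_arm --twist '[[0, 0, 0], [0, 0, 0], [0, 0, 0]]' --slide '[[0, 0, 0], [0, 0, 0], [0, 0, 0]]' --jaw '[5, 5, 5]'

```text
t: 11.18
position: [0.4493, 0.1974, 0.0659]
eef_rot: [1.224, 1.569, 0.251]
force: [-0.7, -0.8, 7.9]
gripper_width: 0.153
```

```bash
python3 -c "
from meas import *
go(659,140.5,190,61.1)"
```

```text
t 11.18 tcp [449.3 197.4  65.9] jaw dir 34.3 axis [ 2.1e-03  5.0e-04 -1.0e+00] F [-0.7 -0.8  7.9] w 13.1 j [ 0.27  0.43  1.92 -0.    0.79 -0.32]
 slide [209.7 -56.9 124.1]
  turn 116.8 deg 2.039 j6 -> -2.57
  turn -63.2 deg -1.102 j6 -> 0.57
  untilt [-0.0005  0.0021  0.    ]
```

Request:
jog_arm --twist '[[0, 0, 0], [0, 0, -0.15], [0, 0, -0.3], [0, 0, -0.45], [0, 0, -0.6]]' --slide '[[0, 0, 40], [20, -5, 90], [70, -20, 124], [120, -35, 124], [165, -45, 124]]' --jaw '[5, 5, 5, 5, 5]'

```text
t: 11.8
position: [0.6154, 0.1515, 0.19]
eef_rot: [1.687, 1.569, 0.109]
force: [-0.2, 1.0, -1.7]
gripper_width: 0.149
```

Request:
jog_arm --twist '[[0, 0, -0.15], [0, 0, -0.3], [0, 0, -0.45], [0, 0, -0.5], [0, 0, -0.5]]' --slide '[[20, -6, 0], [45, -12, 0], [45, -12, 0], [45, -12, 0], [45, -12, 0]]' --jaw '[5, 5, 5, 5, 5]'

```text
t: 12.42
position: [0.6582, 0.14, 0.1887]
eef_rot: [-1.215, 1.57, 2.996]
force: [1.5, -0.6, -2.0]
gripper_width: 0.146
```

Request:
jog_arm --twist '[[0, 0, 0], [0, 0, 0]]' --slide '[[0, 0, 0], [0, 0, 0]]' --jaw '[5, 5]'

```text
t: 12.68
position: [0.6583, 0.1402, 0.1886]
eef_rot: [-2.36, 1.571, 1.851]
force: [0.7, -0.7, -1.2]
gripper_width: 0.154
```

```bash
python3 -c "
from meas import *
go(659,140.5,140,61.1)"
```

```text
t 12.68 tcp [658.3 140.2 188.6] jaw dir -28.7 axis [-0.e+00  1.e-04 -1.e+00] F [ 0.7 -0.7 -1.2] w 13.2 j [0.11 0.5  1.39 0.   1.25 0.61]
 slide [  0.7   0.3 -48.6]
  turn 179.8 deg 3.139 j6 -> -2.53
  turn -0.2 deg -0.003 j6 -> 0.61
  untilt [-0.0001 -0.     -0.    ]
```

Request:
jog_arm --twist '[[0, 0, 0], [0, 0, 0], [0, 0, 0], [0, 0, 0]]' --slide '[[0.7, 0.3, -25], [0.7, 0.3, -50], [0.7, 0.3, -52], [0.7, 0.3, -52]]' --jaw '[5, 5, 5, 5]'

```text
t: 13.18
position: [0.6595, 0.1405, 0.1371]
eef_rot: [2.318, 1.57, 0.246]
force: [-0.5, 0.1, -1.4]
gripper_width: 0.149
```

Request:
jog_arm --twist '[[0, 0, 0], [0, 0, 0], [0, 0, 0], [0, 0, 0], [0, 0, 0]]' --slide '[[0, 0, -3], [0, 0, -6], [0, 0, -9], [0, 0, -12], [0, 0, -12]]' --jaw '[5, 5, 5, 5, 5]'

```text
t: 13.8
position: [0.6589, 0.1404, 0.1241]
eef_rot: [-1.047, 1.57, -3.119]
force: [0.1, -0.2, -1.2]
gripper_width: 0.152
```

```bash
python3 -c "
from meas import *
go(659,140.5,121,61.1);print(arm.read_state()['torque'])"
```

```text
t 13.8 tcp [658.9 140.4 124.1] jaw dir -28.8 axis [-8.e-04 -0.e+00 -1.e+00] F [ 0.1 -0.2 -1.2] w 13.0 j [0.11 0.56 1.45 0.   1.13 0.61]
 slide [ 0.1  0.1 -3.1]
  turn 179.9 deg 3.139 j6 -> -2.53
  turn -0.1 deg -0.002 j6 -> 0.61
  untilt [ 0.     -0.0008  0.    ]
[-0.00303442  0.00583449  0.02790956]
```

Request:
jog_arm --twist '[[0, 0, 0], [0, 0, 0], [0, 0, 0], [0, 0, 0], [0, 0, 0]]' --slide '[[0, 0, -3], [0, 0, -6], [0, 0, -9], [0, 0, -12], [0, 0, -12]]' --jaw '[5, 5, 5, 5, 5]'

```text
t: 14.42
position: [0.6594, 0.1406, 0.1126]
eef_rot: [2.585, 1.57, 0.512]
force: [-2.0, 0.3, 4.2]
gripper_width: 0.153
```

```bash
python3 -c "
from meas import *
go(659,140.5,112,61.1);print(arm.read_state()['torque'])"
```

```text
t 14.43 tcp [659.4 140.6 112.6] jaw dir -28.8 axis [ 3.e-04  2.e-04 -1.e+00] F [-2.   0.3  4.2] w 13.0 j [0.11 0.58 1.46 0.   1.11 0.61]
 slide [-0.4 -0.1 -0.6]
  turn 179.9 deg 3.139 j6 -> -2.53
  turn -0.1 deg -0.002 j6 -> 0.61
  untilt [-0.0002  0.0003  0.    ]
[0.05169269 0.08718575 0.00373785]
```

Request:
jog_arm --twist '[[0, 0, -0.15], [0, 0, -0.3], [0, 0, -0.45], [0, 0, -0.6], [0, 0, -0.7]]' --slide '[[0, 0, -0.5], [0, 0, -0.5], [0, 0, -0.5], [0, 0, -0.5], [0, 0, -0.5]]' --jaw '[5, 5, 5, 5, 5]'

```text
t: 15.05
position: [0.6594, 0.1406, 0.1124]
eef_rot: [3.128, 1.57, 0.352]
force: [-0.9, -0.0, 2.6]
gripper_width: 0.148
```

Request:
jog_arm --twist '[[0, 0, -0.15], [0, 0, -0.3], [0, 0, -0.38], [0, 0, -0.38], [0, 0, -0.38]]' --slide '[[0, 0, 0], [0, 0, 0], [0, 0, 0], [0, 0, 0], [0, 0, 0]]' --jaw '[5, 5, 5, 5, 5]'

```text
t: 15.68
position: [0.6593, 0.1409, 0.1124]
eef_rot: [-2.179, 1.57, 0.954]
force: [-0.7, 2.4, 5.2]
gripper_width: 0.15
```

```bash
python3 -c "
from meas import *
go(659,140.5,112,1.1);print(arm.read_state()['torque'])"
```

```text
t 15.68 tcp [659.3 140.9 112.4] jaw dir -90.5 axis [ 5.e-04  7.e-04 -1.e+00] F [-0.7  2.4  5.2] w 12.8 j [0.11 0.58 1.46 0.   1.11 1.69]
 slide [-0.3 -0.4 -0.4]
  turn 181.6 deg 3.17 j6 -> -1.48
  turn 1.6 deg 0.029 j6 -> 1.66
  untilt [-0.0007  0.0005  0.    ]
[0.56546886 0.21383866 0.46757884]
```

Request:
jog_arm --twist '[[0, 0, 0.01], [0, 0, 0.01], [0, 0, 0.01], [0, 0, 0.01]]' --slide '[[0, 0, 0], [0, 0, 0], [0, 0, 2], [0, 0, 2]]' --jaw '[5, 40, 40, 40]'

```text
t: 16.18
position: [0.6592, 0.1402, 0.1138]
eef_rot: [0.864, 1.571, -2.279]
force: [-0.3, -0.1, -0.4]
gripper_width: 0.469
```

Request:
jog_arm --twist '[[0, 0, 0], [0, 0, 0], [0, 0, 0.15], [0, 0, 0.3], [0, 0, 0.4]]' --slide '[[0, 0, 35], [0, 0, 80], [-50, -25, 80], [-100, -55, 80], [-150, -85, 80]]' --jaw '[45, 45, 45, 45, 45]'

```text
t: 16.8
position: [0.5077, 0.0546, 0.194]
eef_rot: [2.067, 1.57, -0.671]
force: [-0.4, -1.0, 0.1]
gripper_width: 0.53
```

```bash
python3 -c "
from meas import *
for k in VT:VT[k]*=.75
c=snap('top','t5.png');cv2.imwrite('pics/t5c.png',cv2.resize(c['img'][120:320,200:420,::-1],None,fx=3,fy=3))
print(cups(c))
go(459.6,23.5,125,156.2)"
```

```text
{'orange': [(array([503.3, 608.8]), np.float64(79.1), array([43.7, 17.8])), (array([459.5,  23.3]), np.float64(156.1), array([45.5, 13.6]))], 'blue': [(array([672.8, 146.3]), np.float64(0.0), array([46.1, 13.3]))], 'green': [(array([ 433.5, -108.5]), np.float64(26.3), array([45.1, 13.1]))]}
t 16.85 tcp [498.1  52.3 192.4] jaw dir -66.7 axis [-0.011  -0.0023 -0.9999] F [-8.9 -2.  -0.8] w 44.8 j [-0.03  0.26  1.76 -0.    1.13  1.13]
 slide [-38.5 -28.8 -67.4]
  turn -47.1 deg -0.822 j6 -> 1.9
  turn 132.9 deg 2.319 j6 -> -1.24
  untilt [ 0.0023 -0.011   0.    ]
```

View pics/t5c.png

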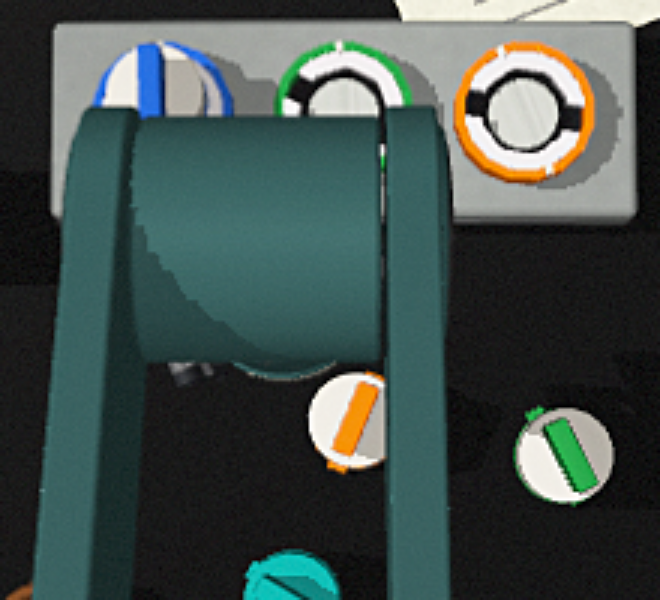

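Request:
jog_arm --twist '[[0, 0, -0.15], [0, 0, -0.3], [0, 0, -0.45], [0, 0, -0.6], [0, 0, -0.75]]' --slide '[[-38, -29, 0], [-38, -29, 0], [-38, -29, -20], [-38, -29, -40], [-38, -29, -60]]' --jaw '[45, 45, 45, 45, 45]'

```text
t: 17.48
position: [0.4715, 0.0264, 0.1336]
eef_rot: [-2.879, 1.57, -0.094]
force: [-0.3, 0.2, -0.3]
gripper_width: 0.524
```

Request:
jog_arm --twist '[[0, 0, -0.07], [0, 0, -0.07], [0, 0, -0.07]]' --slide '[[0, 0, 0], [0, 0, 0], [0, 0, 0]]' --jaw '[45, 45, 45]'

```text
t: 17.85
position: [0.4716, 0.0264, 0.1342]
eef_rot: [-2.689, 1.57, 0.033]
force: [-0.3, 0.5, -0.3]
gripper_width: 0.53
```

```bash
python3 -c "
from meas import *
c=snap('side','s6.png')
m,h=mask(c['img'],'orange',130)
for A,cc,mm in blobs(m,40): print(A,cc.round(1))
for p in ([.4596,.0235,.09],): print(proj(c,p))
go(459.6,23.5,65.5,156.2)"
```

```text
262 [188.7  15.6]
760 [249.9  26.2]
151 [626.6  83.5]
48 [292.  175.9]
266 [282. 197.]
277 [345.9 238.7]
61 [355.1 266.5]
123 [211.9 351.4]
73 [379.7 346.2]
122 [214.2 357.9]
(np.float64(346.511530897668), np.float64(234.68342702265952))
t 17.9 tcp [471.6  26.4 134.3] jaw dir -114.1 axis [ 8.e-04 -0.e+00 -1.e+00] F [ 0.7 -0.6 -0.2] w 44.8 j [-0.09  0.3   1.89  0.    0.95  1.9 ]
 slide [-12.   -2.9 -68.8]
  turn 0.3 deg 0.005 j6 -> 1.89
  turn 180.3 deg 3.146 j6 -> -1.25
  untilt [0.     0.0008 0.    ]
```

Request:
jog_arm --twist '[[0, 0, 0.005], [0, 0, 0.005], [0, 0, 0.005], [0, 0, 0.005], [0, 0, 0.005]]' --slide '[[-12, -3, -10], [-12, -3, -40], [-12, -3, -69], [-12, -3, -69], [-12, -3, -69]]' --jaw '[45, 45, 45, 45, 5]'

```text
t: 18.52
position: [0.459, 0.0234, 0.0654]
eef_rot: [-0.74, 1.571, 1.985]
force: [0.5, 0.1, -0.4]
gripper_width: 0.326
```

Request:
jog_arm --twist '[[0, 0, 0], [0, 0, 0], [0, 0, 0]]' --slide '[[0, 0, 0], [0, 0, 0], [0, 0, 0]]' --jaw '[5, 5, 5]'

```text
t: 18.9
position: [0.4601, 0.0234, 0.0661]
eef_rot: [-2.766, 1.569, -0.041]
force: [-1.0, 0.5, 7.0]
gripper_width: 0.151
```

```bash
python3 -c "
from meas import *
go(652.6,-89,190,78.5)"
```

```text
t 18.9 tcp [460.1  23.4  66.1] jaw dir -113.8 axis [ 2.3e-03 -1.0e-04 -1.0e+00] F [-1.   0.5  7. ] w 12.9 j [-0.1   0.4   1.98  0.    0.76  1.89]
 slide [ 192.5 -112.4  123.9]
  turn 102.3 deg 1.786 j6 -> -0.09
  untilt [0.0001 0.0023 0.    ]
```

Request:
jog_arm --twist '[[0, 0, 0], [0, 0, 0.15], [0, 0, 0.3], [0, 0, 0.45], [0, 0, 0.6]]' --slide '[[0, 0, 40], [0, 0, 90], [20, -10, 124], [60, -35, 124], [100, -58, 124]]' --jaw '[5, 5, 5, 5, 5]'

```text
t: 19.52
position: [0.5603, -0.0351, 0.1902]
eef_rot: [2.812, 1.569, -0.14]
force: [-0.4, 0.3, -2.5]
gripper_width: 0.151
```

Request:
jog_arm --twist '[[0, 0, 0.17], [0, 0, 0.34], [0, 0, 0.51], [0, 0, 0.68], [0, 0, 0.85]]' --slide '[[40, -24, 0], [80, -47, 0], [92, -54, 0], [92, -54, 0], [92, -54, 0]]' --jaw '[5, 5, 5, 5, 5]'

```text
t: 20.15
position: [0.6508, -0.0886, 0.1886]
eef_rot: [-1.275, 1.57, 2.906]
force: [-0.5, -0.1, -1.5]
gripper_width: 0.148
```

Request:
jog_arm --twist '[[0, 0, 0.17], [0, 0, 0.33], [0, 0, 0.33], [0, 0, 0.33]]' --slide '[[0, 0, 0], [0, 0, 0], [0, 0, 0], [0, 0, 0]]' --jaw '[5, 5, 5, 5]'

```text
t: 20.65
position: [0.651, -0.0885, 0.189]
eef_rot: [-1.453, 1.57, 3.049]
force: [0.4, 0.1, -0.8]
gripper_width: 0.151
```

```bash
python3 -c "
from meas import *
go(652.6,-89,137,78.5)"
```

```text
t 20.65 tcp [651.  -88.5 189. ] jaw dir -12.0 axis [-3.e-04  0.e+00 -1.e+00] F [ 0.4  0.1 -0.8] w 12.9 j [-0.24  0.48  1.43 -0.    1.24 -0.03]
 slide [  1.6  -0.5 -52. ]
  turn 0.5 deg 0.009 j6 -> -0.04
  untilt [-0.     -0.0003 -0.    ]
```

Request:
jog_arm --twist '[[0, 0, 0.01], [0, 0, 0.01], [0, 0, 0.01], [0, 0, 0.01]]' --slide '[[1.6, -0.5, -25], [1.6, -0.5, -50], [1.6, -0.5, -52], [1.6, -0.5, -52]]' --jaw '[5, 5, 5, 5]'

```text
t: 21.15
position: [0.6531, -0.0891, 0.1375]
eef_rot: [1.56, 1.57, -0.209]
force: [-0.2, -0.3, -1.1]
gripper_width: 0.154
```

Request:
jog_arm --twist '[[0, 0, 0], [0, 0, 0], [0, 0, 0], [0, 0, 0], [0, 0, 0]]' --slide '[[0, 0, -3], [0, 0, -6], [0, 0, -9], [0, 0, -12], [0, 0, -12]]' --jaw '[5, 5, 5, 5, 5]'

```text
t: 21.78
position: [0.6525, -0.089, 0.1246]
eef_rot: [-1.621, 1.57, 2.894]
force: [-0.7, -0.5, -1.3]
gripper_width: 0.15
```

```bash
python3 -c "
from meas import *
go(652.6,-89,112,78.5);print(arm.read_state()['torque'])"
```

```text
t 21.77 tcp [652.5 -89.  124.6] jaw dir -11.3 axis [-8.e-04  2.e-04 -1.e+00] F [-0.7 -0.5 -1.3] w 12.9 j [-0.24  0.54  1.49  0.    1.11 -0.04]
 slide [  0.1  -0.  -12.6]
  turn -0.2 deg -0.004 j6 -> -0.04
  untilt [-0.0002 -0.0008 -0.    ]
[0.01505641 0.07143827 0.03471666]
```

Entered freely; press and lock.

Request:
jog_arm --twist '[[0, 0, 0], [0, 0, 0], [0, 0, 0], [0, 0, 0], [0, 0, 0]]' --slide '[[0, 0, -3], [0, 0, -6], [0, 0, -9], [0, 0, -12.5], [0, 0, -12.5]]' --jaw '[5, 5, 5, 5, 5]'

```text
t: 22.4
position: [0.653, -0.0891, 0.1126]
eef_rot: [1.445, 1.57, -0.323]
force: [-0.5, -0.4, 3.2]
gripper_width: 0.15
```

Request:
jog_arm --twist '[[0, 0, -0.15], [0, 0, -0.3], [0, 0, -0.45], [0, 0, -0.6], [0, 0, -0.7]]' --slide '[[0, 0, -0.5], [0, 0, -0.5], [0, 0, -0.5], [0, 0, -0.5], [0, 0, -0.5]]' --jaw '[5, 5, 5, 5, 5]'

```text
t: 23.02
position: [0.6534, -0.0892, 0.1125]
eef_rot: [2.276, 1.569, -0.196]
force: [-0.1, -0.7, 3.9]
gripper_width: 0.147
```

Request:
jog_arm --twist '[[0, 0, -0.15], [0, 0, -0.3], [0, 0, -0.38], [0, 0, -0.38], [0, 0, -0.38]]' --slide '[[0, 0, 0], [0, 0, 0], [0, 0, 0], [0, 0, 0], [0, 0, 0]]' --jaw '[5, 5, 5, 5, 5]'

```text
t: 23.65
position: [0.6532, -0.0883, 0.1125]
eef_rot: [-2.821, 1.57, 0.618]
force: [-0.3, 4.6, 5.0]
gripper_width: 0.149
```

```bash
python3 -c "
from meas import *
go(652.6,-89,112,18.5);print(arm.read_state()['torque'])"
```

```text
t 23.65 tcp [653.2 -88.3 112.5] jaw dir -73.0 axis [ 9.e-04  6.e-04 -1.e+00] F [-0.3  4.6  5. ] w 12.7 j [-0.24  0.56  1.5   0.    1.09  1.03]
 slide [-0.6 -0.7 -0.5]
  turn 181.5 deg 3.167 j6 -> -2.13
  turn 1.5 deg 0.026 j6 -> 1.01
  untilt [-0.0006  0.0009  0.    ]
[ 0.84588098 -0.04266956  1.15534378]
```

Request:
jog_arm --twist '[[0, 0, 0.01], [0, 0, 0.01], [0, 0, 0.01], [0, 0, 0.01]]' --slide '[[0, 0, 0], [0, 0, 0], [0, 0, 2], [0, 0, 2]]' --jaw '[5, 40, 40, 40]'

```text
t: 24.15
position: [0.6527, -0.0893, 0.1139]
eef_rot: [0.287, 1.571, -2.551]
force: [0.7, -0.0, -0.2]
gripper_width: 0.468
```

Request:
jog_arm --twist '[[0, 0, 0], [0, 0, 0], [0, 0, 0.05], [0, 0, 0.1], [0, 0, 0.1]]' --slide '[[0, 0, 35], [0, 0, 80], [-45, -5, 80], [-95, -10, 80], [-140, -20, 80]]' --jaw '[45, 45, 45, 45, 45]'

```text
t: 24.78
position: [0.511, -0.109, 0.194]
eef_rot: [-0.205, 1.571, -2.941]
force: [0.4, -0.1, 0.4]
gripper_width: 0.524
```

```bash
python3 -c "
from meas import *
for k in VT:VT[k]*=.75
c=snap('top','t7.png')
print(cups(c))
c=snap('side')
m,h=mask(c['img'],'green',100)
for A,cc,mm in blobs(m,40): print(A,cc.round(1))
print(proj(c,(.4336,-.1085,.085)))
go(433.6,-108.4,120,25.5)"
```

```text
{'orange': [(array([502.8, 607.8]), np.float64(77.8), array([43.8, 18.4]))], 'blue': [(array([672. , 146.1]), np.float64(1.1), array([47.5, 13.4]))]}
68 [361.3 131.6]
250 [376.9 196.5]
123 [261.9 233.8]
(np.float64(376.85847239760255), np.float64(194.25378480064316))
t 24.88 tcp [ 507.2 -108.8  193.4] jaw dir -66.9 axis [-0.0053  0.001  -1.    ] F [ 0.5  1.1 -0.4] w 45.0 j [-0.34  0.29  1.73 -0.    1.13  0.82]
 slide [-73.6   0.4 -73.4]
  turn 182.4 deg 3.184 j6 -> -2.39
  turn 2.4 deg 0.043 j6 -> 0.75
  untilt [-0.001  -0.0053 -0.    ]
```

Request:
jog_arm --twist '[[0, 0, 0.043], [0, 0, 0.043], [0, 0, 0.043], [0, 0, 0.043]]' --slide '[[-50, 0, -10], [-74, 0, -50], [-74, 0, -60], [-74, 0, -60]]' --jaw '[45, 45, 45, 45]'

```text
t: 25.38
position: [0.4405, -0.1095, 0.1341]
eef_rot: [2.638, 1.57, -0.057]
force: [0.2, 0.1, 0.1]
gripper_width: 0.526
```

```bash
python3 -c "
from meas import *
go(433.6,-108.4,65.7,25.5)"
```

```text
t 25.38 tcp [ 440.5 -109.5  134.1] jaw dir -64.4 axis [ 8.e-04 -0.e+00 -1.e+00] F [0.2 0.1 0.1] w 44.9 j [-0.4   0.28  1.93  0.    0.93  0.73]
 slide [ -6.9   1.1 -68.4]
  turn 179.9 deg 3.14 j6 -> -2.41
  turn -0.1 deg -0.001 j6 -> 0.73
  untilt [0.     0.0008 0.    ]
```

Request:
jog_arm --twist '[[0, 0, 0], [0, 0, 0], [0, 0, 0], [0, 0, 0], [0, 0, 0]]' --slide '[[-7, 1, -10], [-7, 1, -40], [-7, 1, -68.5], [-7, 1, -68.5], [-7, 1, -68.5]]' --jaw '[45, 45, 45, 45, 5]'

```text
t: 26.0
position: [0.4327, -0.1083, 0.0662]
eef_rot: [2.381, 1.57, -0.314]
force: [-0.5, 0.5, -0.3]
gripper_width: 0.326
```

Request:
jog_arm --twist '[[0, 0, 0], [0, 0, 0], [0, 0, 0]]' --slide '[[0, 0, 0], [0, 0, 0], [0, 0, 0]]' --jaw '[5, 5, 5]'

```text
t: 26.38
position: [0.4329, -0.1083, 0.0666]
eef_rot: [2.426, 1.568, -0.269]
force: [-0.0, 1.3, 6.8]
gripper_width: 0.154
```

```bash
python3 -c "
from meas import *
go(655.7,25.8,190,62)"
```

```text
t 26.38 tcp [ 432.9 -108.3   66.6] jaw dir -64.4 axis [ 2.4e-03 -7.0e-04 -1.0e+00] F [-0.   1.3  6.8] w 13.1 j [-0.4   0.38  2.01  0.    0.74  0.72]
 slide [222.8 134.1 123.4]
  turn 216.4 deg 3.777 j6 -> -2.77
  turn 36.4 deg 0.635 j6 -> 0.37
  untilt [0.0007 0.0024 0.    ]
```

Request:
jog_arm --twist '[[0, 0, 0], [0, 0, 0.1], [0, 0, 0.25], [0, 0, 0.4], [0, 0, 0.5]]' --slide '[[0, 0, 40], [0, 0, 90], [20, 12, 123], [65, 39, 123], [110, 66, 123]]' --jaw '[5, 5, 5, 5, 5]'

```text
t: 27.0
position: [0.5431, -0.0416, 0.1898]
eef_rot: [1.866, 1.568, -0.326]
force: [-0.0, -0.7, -1.1]
gripper_width: 0.151
```

Request:
jog_arm --twist '[[0, 0, 0.13], [0, 0, 0.13], [0, 0, 0.13], [0, 0, 0.13], [0, 0, 0.13]]' --slide '[[45, 27, 0], [85, 51, 0], [112, 68, 0], [112, 68, 0], [112, 68, 0]]' --jaw '[5, 5, 5, 5, 5]'

```text
t: 27.62
position: [0.6527, 0.0258, 0.1882]
eef_rot: [-0.94, 1.569, -3.005]
force: [-0.4, 0.2, -1.6]
gripper_width: 0.147
```

Request:
jog_arm --twist '[[0, 0, 0], [0, 0, 0]]' --slide '[[0, 0, 0], [0, 0, 0]]' --jaw '[5, 5]'

```text
t: 27.88
position: [0.6531, 0.0254, 0.1887]
eef_rot: [-0.978, 1.57, -3.044]
force: [0.3, -0.1, -1.2]
gripper_width: 0.148
```

```bash
python3 -c "
from meas import *
go(655.9,25.8,137,62)"
```

```text
t 27.88 tcp [653.1  25.4 188.7] jaw dir -28.3 axis [-4.e-04 -0.e+00 -1.e+00] F [ 0.3 -0.1 -1.2] w 12.7 j [-0.07  0.47  1.44 -0.    1.23  0.43]
 slide [  2.8   0.4 -51.7]
  turn 180.3 deg 3.148 j6 -> -2.72
  turn 0.3 deg 0.006 j6 -> 0.42
  untilt [ 0.     -0.0004  0.    ]
```

Request:
jog_arm --twist '[[0, 0, 0], [0, 0, 0], [0, 0, 0], [0, 0, 0]]' --slide '[[2.4, 0.2, -25], [2.4, 0.2, -50], [2.4, 0.2, -52], [2.4, 0.2, -52]]' --jaw '[5, 5, 5, 5]'

```text
t: 28.38
position: [0.6564, 0.026, 0.1372]
eef_rot: [2.066, 1.57, 0.001]
force: [0.2, -0.1, -1.9]
gripper_width: 0.154
```

Request:
jog_arm --twist '[[0, 0, 0], [0, 0, 0], [0, 0, 0], [0, 0, 0], [0, 0, 0]]' --slide '[[0, 0, -3], [0, 0, -6], [0, 0, -9], [0, 0, -12], [0, 0, -12]]' --jaw '[5, 5, 5, 5, 5]'

```text
t: 29.0
position: [0.6559, 0.0262, 0.1241]
eef_rot: [-1.19, 1.57, 3.029]
force: [0.2, 0.1, -1.6]
gripper_width: 0.149
```

```bash
python3 -c "
from meas import *
go(655.7,25.8,112.5,62);print(arm.read_state()['torque'])"
```

```text
t 29.0 tcp [655.9  26.2 124.1] jaw dir -28.3 axis [-8.e-04  1.e-04 -1.e+00] F [ 0.2  0.1 -1.6] w 12.8 j [-0.07  0.54  1.49  0.    1.11  0.43]
 slide [ -0.2  -0.4 -11.6]
  turn 180.3 deg 3.147 j6 -> -2.72
  turn 0.3 deg 0.005 j6 -> 0.42
  untilt [-0.0001 -0.0008 -0.    ]
[0.04067813 0.03546653 0.04367905]
```

Request:
jog_arm --twist '[[0, 0, 0], [0, 0, 0], [0, 0, 0], [0, 0, 0], [0, 0, 0]]' --slide '[[0, -0.4, -3], [0, -0.4, -6], [0, -0.4, -9], [0, -0.4, -12], [0, -0.4, -12]]' --jaw '[5, 5, 5, 5, 5]'

```text
t: 29.62
position: [0.6564, 0.0258, 0.1126]
eef_rot: [2.193, 1.57, 0.128]
force: [-0.4, 0.5, 3.6]
gripper_width: 0.151
```

Request:
jog_arm --twist '[[0, 0, -0.15], [0, 0, -0.3], [0, 0, -0.45], [0, 0, -0.6], [0, 0, -0.7]]' --slide '[[0, 0, -0.5], [0, 0, -0.5], [0, 0, -0.5], [0, 0, -0.5], [0, 0, -0.5]]' --jaw '[5, 5, 5, 5, 5]'

```text
t: 30.25
position: [0.6571, 0.0256, 0.1126]
eef_rot: [2.634, 1.569, -0.135]
force: [0.3, -0.1, 3.9]
gripper_width: 0.148
```

Request:
jog_arm --twist '[[0, 0, -0.15], [0, 0, -0.3], [0, 0, -0.38], [0, 0, -0.38], [0, 0, -0.38]]' --slide '[[0, 0, 0], [0, 0, 0], [0, 0, 0], [0, 0, 0], [0, 0, 0]]' --jaw '[5, 5, 5, 5, 5]'

```text
t: 30.88
position: [0.6571, 0.0261, 0.1126]
eef_rot: [-2.965, 1.569, 0.175]
force: [2.2, 2.8, 5.7]
gripper_width: 0.149
```

```bash
python3 -c "
from meas import *
go(655.7,25.8,112.5,2);print(arm.read_state()['torque'])"
```

```text
t 30.88 tcp [657.1  26.1 112.6] jaw dir -90.0 axis [ 2.e-03  4.e-04 -1.e+00] F [2.2 2.8 5.7] w 12.8 j [-0.07  0.55  1.5   0.    1.09  1.51]
 slide [-1.4 -0.3 -0.1]
  turn 182.0 deg 3.177 j6 -> -1.67
  turn 2.0 deg 0.036 j6 -> 1.47
  untilt [-0.0004  0.002   0.    ]
[ 0.58584993 -0.28668325  0.77519258]
```

Stop reached; release, lift and move toward the console, then look.

Request:
jog_arm --twist '[[0, 0, 0.01], [0, 0, 0.01], [0, 0, 0.01], [0, 0, 0.01]]' --slide '[[0, 0, 0], [0, 0, 0], [0, 0, 2], [0, 0, 2]]' --jaw '[5, 40, 40, 40]'

```text
t: 31.38
position: [0.6557, 0.0255, 0.1137]
eef_rot: [0.01, 1.57, -3.125]
force: [-0.6, 0.2, 0.1]
gripper_width: 0.471
```

Request:
jog_arm --twist '[[0, 0, 0], [0, 0, 0], [0, 0, 0], [0, 0, 0], [0, 0, 0]]' --slide '[[0, 0, 50], [0, 0, 95], [-30, -50, 95], [-55, -100, 95], [-75, -155, 95]]' --jaw '[40, 40, 20, 0, 0]'

```text
t: 32.0
position: [0.5799, -0.1302, 0.2091]
eef_rot: [-0.172, 1.571, 2.977]
force: [0.8, -0.1, -0.5]
gripper_width: 0.0
```

Request:
jog_arm --twist '[[0, 0, 0], [0, 0, 0], [0, 0, 0], [0, 0, 0], [0, 0, 0]]' --slide '[[-8, -55, 0], [-15, -110, 0], [-20, -150, 0], [-25, -180, 0], [-25, -180, 0]]' --jaw '[0, 0, 0, 0, 0]'

```text
t: 32.62
position: [0.5555, -0.3116, 0.2087]
eef_rot: [0.869, 1.57, -2.269]
force: [-0.7, 0.3, -0.4]
gripper_width: -0.001
```

```bash
python3 -c "
from meas import *
c=snap('top','t8.png');cv2.imwrite('pics/t8c.png',cv2.resize(c['img'][120:310,90:530,::-1],None,fx=1.8,fy=1.8,interpolation=cv2.INTER_CUBIC))
c=snap('side','s8.png')
go(549.5,-309.5,60,20)"
```

```text
t 32.73 tcp [ 555.8 -308.9  208.6] jaw dir -89.7 axis [-6.0e-04  1.2e-03 -1.0e+00] F [-1.   0.3 -1. ] w 0.4 j [-0.62  0.43  1.45  0.    1.26  0.95]
 slide [  -6.3   -0.6 -148.6]
  turn 199.7 deg 3.485 j6 -> -2.54
  turn 19.7 deg 0.343 j6 -> 0.6
  untilt [-0.0012 -0.0006 -0.    ]
```

View pics/t8c.png

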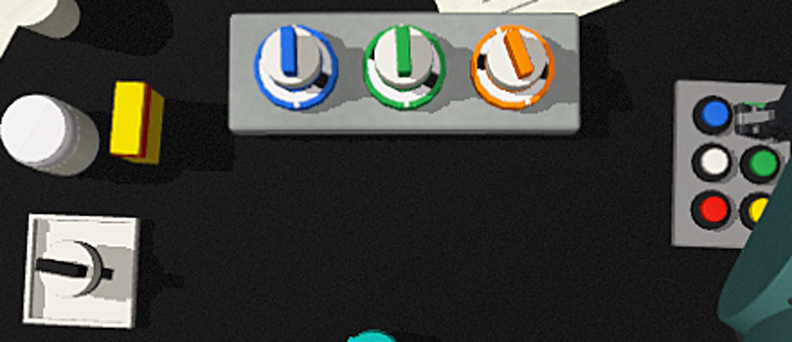

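View pics/s8.png

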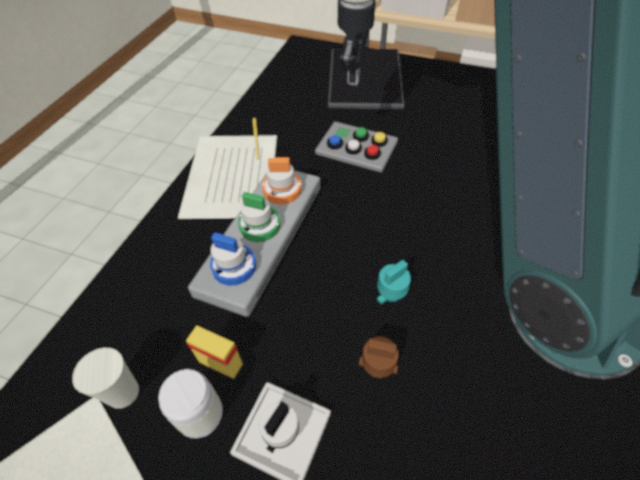

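Request:
jog_arm --twist '[[0, 0, 0], [0, 0, 0], [0, 0, 0], [0, 0, 0], [0, 0, 0]]' --slide '[[-6, 0, -50], [-6, 0, -100], [-6, 0, -145], [-6, 0, -160], [-6, 0, -160]]' --jaw '[0, 0, 0, 0, 0]'

```text
t: 33.35
position: [0.5501, -0.3082, 0.0487]
eef_rot: [-0.751, 1.569, 2.398]
force: [-1.0, 0.2, 0.3]
gripper_width: -0.0
```

Request:
jog_arm --twist '[[0, 0, 0], [0, 0, 0], [0, 0, 0], [0, 0, 0], [0, 0, 0]]' --slide '[[0, 0, -4], [0, 0, -8], [0, 0, -12], [0, 0, -14], [0, 0, -14]]' --jaw '[0, 0, 0, 0, 0]'

```text
t: 33.98
position: [0.5513, -0.3099, 0.0361]
eef_rot: [2.623, 1.568, -0.512]
force: [1.3, 0.6, 6.6]
gripper_width: -0.003
```

```bash
python3 -c "
from meas import *
c=snap('side');cv2.imwrite('pics/s9.png',cv2.resize(c['img'][60:190,290:420,::-1],None,fx=4,fy=4,interpolation=cv2.INTER_CUBIC))
go(549.5,-309,29,0)"
```

```text
t 34.02 tcp [ 551.3 -309.9   36.1] jaw dir -89.6 axis [ 0.0023 -0.0012 -1.    ] F [1.2 0.7 6.6] w 0.1 j [-0.62  0.62  1.61  0.    0.91  0.94]
 slide [-1.8  0.9 -7.1]
  turn 179.6 deg 3.135 j6 -> -2.19
  turn -0.4 deg -0.007 j6 -> 0.95
  untilt [0.0012 0.0023 0.    ]
```

View pics/s9.png

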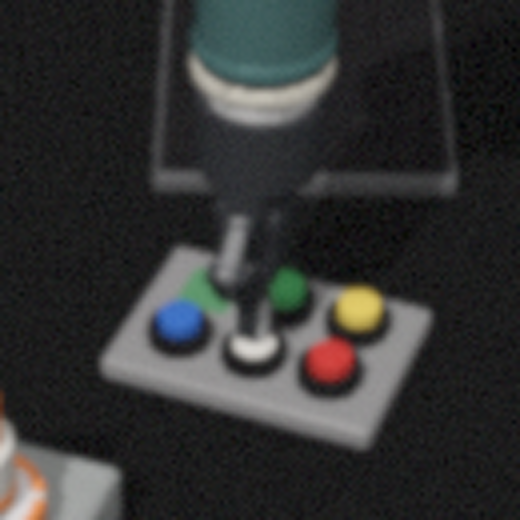

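Request:
jog_arm --twist '[[0, 0, 0], [0, 0, 0], [0, 0, 0]]' --slide '[[-1, 0, -2], [-1, 0, -3], [-1, 0, -3]]' --jaw '[0, 0, 0]'

```text
t: 34.4
position: [0.5514, -0.3101, 0.0357]
eef_rot: [2.7, 1.566, -0.435]
force: [-1.3, 4.0, 25.2]
gripper_width: -0.0
```

Request:
jog_arm --twist '[[0, 0, 0], [0, 0, 0], [0, 0, 0], [0, 0, 0], [0, 0, 0]]' --slide '[[0, 0, 10], [0, 0, 28], [-25, -25, 28], [-55, -51, 28], [-55, -51, 28]]' --jaw '[0, 0, 0, 0, 0]'

```text
t: 35.02
position: [0.4919, -0.3614, 0.0602]
eef_rot: [-0.373, 1.569, 2.772]
force: [0.3, 1.0, 0.1]
gripper_width: 0.005
```

```bash
python3 -c "
from meas import *
c=snap('side');cv2.imwrite('pics/s10.png',cv2.resize(c['img'][60:190,290:420,::-1],None,fx=4,fy=4,interpolation=cv2.INTER_CUBIC))
go(493.8,-359.4,35,0)"
```

```text
t 35.08 tcp [ 493.1 -360.7   60.2] jaw dir -89.7 axis [-7.e-04  8.e-04 -1.e+00] F [-0.1  0.4  0.8] w 0.0 j [-0.74  0.57  1.65  0.    0.93  0.82]
 slide [  0.7   1.3 -25.2]
  turn 179.7 deg 3.137 j6 -> -2.31
  turn -0.3 deg -0.004 j6 -> 0.83
  untilt [-0.0008 -0.0007 -0.    ]
```

View pics/s10.png

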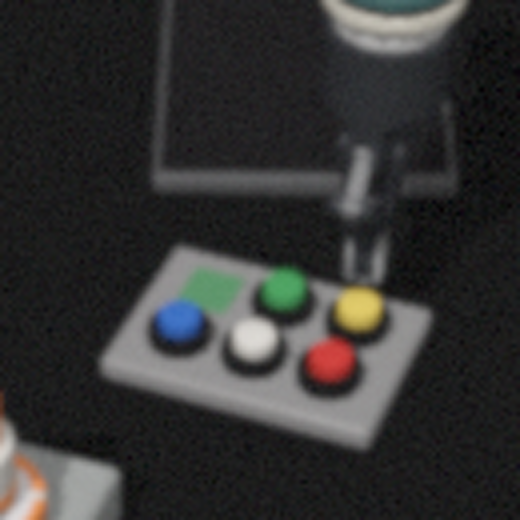

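Request:
jog_arm --twist '[[0, 0, 0], [0, 0, 0], [0, 0, 0], [0, 0, 0], [0, 0, 0]]' --slide '[[0.5, 1, -14], [0.5, 1, -22], [0.5, 1, -28], [0.5, 1, -28], [0.5, 1, -28]]' --jaw '[0, 0, 0, 0, 0]'

```text
t: 35.7
position: [0.4952, -0.3585, 0.0355]
eef_rot: [2.586, 1.57, -0.547]
force: [-7.8, 6.9, 36.6]
gripper_width: -0.002
```

Request:
jog_arm --twist '[[0, 0, 0], [0, 0, 0], [0, 0, 0], [0, 0, 0], [0, 0, 0]]' --slide '[[0, 0, 15], [0, 0, 30], [50, 22, 30], [108, 47, 30], [108, 47, 30]]' --jaw '[0, 0, 0, 0, 0]'

```text
t: 36.33
position: [0.607, -0.3102, 0.062]
eef_rot: [2.959, 1.568, -0.171]
force: [-0.6, -0.9, -1.0]
gripper_width: -0.0
```

Request:
jog_arm --twist '[[0, 0, 0], [0, 0, 0]]' --slide '[[0, 0, 0], [0, 0, 0]]' --jaw '[0, 0]'

```text
t: 36.58
position: [0.6011, -0.3124, 0.0615]
eef_rot: [-0.479, 1.569, 2.668]
force: [0.0, -1.0, -0.6]
gripper_width: 0.001
```

```bash
python3 -c "
from meas import *
go(602,-312.8,35,0)"
```

```text
t 36.58 tcp [ 601.1 -312.4   61.5] jaw dir -89.7 axis [-1.7e-03  9.0e-04 -1.0e+00] F [ 0.  -1.  -0.6] w 0.1 j [-0.58  0.64  1.48 -0.    1.02  0.98]
 slide [  0.9  -0.4 -26.5]
  turn 179.7 deg 3.136 j6 -> -2.15
  turn -0.3 deg -0.006 j6 -> 0.99
  untilt [-0.0009 -0.0017 -0.    ]
```

Request:
jog_arm --twist '[[0, 0, 0], [0, 0, 0], [0, 0, 0], [0, 0, 0], [0, 0, 0]]' --slide '[[1, 0, -15], [1, 0, -23], [1, 0, -28.5], [1, 0, -28.5], [1, 0, -28.5]]' --jaw '[0, 0, 0, 0, 0]'

```text
t: 37.2
position: [0.6027, -0.3126, 0.0358]
eef_rot: [0.352, 1.57, -2.783]
force: [-6.8, 1.7, 21.2]
gripper_width: -0.001
```

Request:
jog_arm --twist '[[0, 0, 0], [0, 0, 0], [0, 0, 0], [0, 0, 0], [0, 0, 0]]' --slide '[[0, 0, 15], [0, 0, 29], [-25, -25, 29], [-57, -51, 29], [-57, -51, 29]]' --jaw '[0, 0, 0, 0, 0]'

```text
t: 37.83
position: [0.5445, -0.3647, 0.0624]
eef_rot: [-0.33, 1.569, 2.815]
force: [0.2, 0.6, 1.0]
gripper_width: -0.002
```

Request:
jog_arm --twist '[[0, 0, 0], [0, 0, 0]]' --slide '[[0, 0, 0], [0, 0, 0]]' --jaw '[0, 0]'

```text
t: 38.08
position: [0.5474, -0.3626, 0.0625]
eef_rot: [-2.559, 1.57, 0.59]
force: [-0.2, -0.4, 0.3]
gripper_width: 0.001
```

```bash
python3 -c "
from meas import *
go(545.8,-363.6,35,0)"
```

```text
t 38.08 tcp [ 547.4 -362.6   62.5] jaw dir -89.6 axis [ 4.e-04  2.e-04 -1.e+00] F [-0.2 -0.4  0.3] w 0.1 j [-0.69  0.61  1.54  0.    0.99  0.87]
 slide [ -1.6  -1.  -27.5]
  turn 179.6 deg 3.134 j6 -> -2.26
  turn -0.4 deg -0.008 j6 -> 0.88
  untilt [-0.0002  0.0004  0.    ]
```

Request:
jog_arm --twist '[[0, 0, 0], [0, 0, 0], [0, 0, 0], [0, 0, 0], [0, 0, 0]]' --slide '[[-1, -0.5, -15], [-1, -0.5, -23], [-1, -0.5, -29.5], [-1, -0.5, -29.5], [-1, -0.5, -29.5]]' --jaw '[0, 0, 0, 0, 0]'

```text
t: 38.7
position: [0.5458, -0.3631, 0.0357]
eef_rot: [-1.938, 1.57, 1.211]
force: [-6.0, 5.7, 26.5]
gripper_width: -0.001
```

Request:
jog_arm --twist '[[0, 0, 0], [0, 0, 0], [0, 0, 0], [0, 0, 0], [0, 0, 0]]' --slide '[[0, 0, 20], [0, 0, 60], [0, 0, 110], [0, 0, 150], [0, 0, 150]]' --jaw '[0, 0, 0, 0, 0]'

```text
t: 39.33
position: [0.5478, -0.3654, 0.1869]
eef_rot: [2.444, 1.564, -0.691]
force: [-0.3, 0.4, -0.0]
gripper_width: -0.002
```

```bash
python3 -c "
from meas import *
a=snap('side')['img'];b=snap('top')['img']
x=cv2.resize(a[110:300,170:420],(750,570),interpolation=cv2.INTER_CUBIC)[...,::-1]
x[400:570,0:230]=cv2.resize(b[225:310,90:205,::-1],(230,170))
cv2.imwrite('pics/end.png',x)
go(545.8,-363.6,35,0)"
```

```text
t 39.42 tcp [ 545.5 -363.5  182.7] jaw dir -89.6 axis [-2.e-04  2.e-04 -1.e+00] F [ 0.9 -1.   0.2] w 0.1 j [-0.69  0.48  1.44  0.    1.22  0.87]
 slide [ 3.000e-01 -1.000e-01 -1.477e+02]
  turn 179.6 deg 3.135 j6 -> -2.26
  turn -0.4 deg -0.007 j6 -> 0.88
  untilt [-0.0002 -0.0002 -0.    ]
```

View pics/end.png

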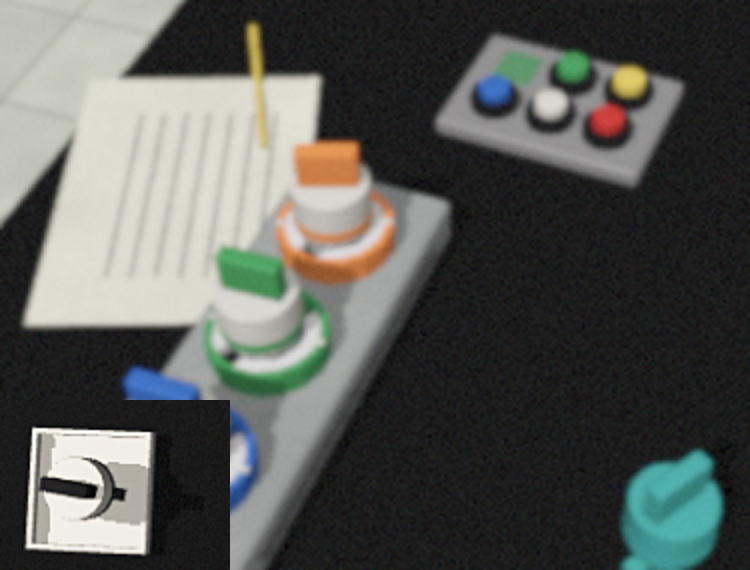

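All keys are up, the cups are locked, and the black cup stands in the tray.

```bash
python3 -c "
from station import arm
print(arm.hand_in())"
```

```text
the job is handed in; nothing more can be done
None
```

The job is done and handed in at about 39 s on the robot's clock; the hand-in gives no verdict.

- **Black cup:** I pushed it down, turned it 60° anticlockwise, lifted it out and stood it upright near the tray's centre. The gripper released it about 2 mm from the measured centre.
- **Sample cups:** All three (blue, orange, green) were on the bench. I locked each in the socket of its colour and turned it until the wrist torque showed the stop. None had been knocked aside.
- **Keys:** I pressed white, yellow, blue and green in that order. Each stopped at the same tool height with 21 to 37 N, so each was fully down.

**Last checks:** After the presses, the pictures showed all keys up, the black cup upright in the tray, and the orange and green cups locked. My inset covered most of the blue cup in that last picture. The view just before the keys showed it locked with its bar in line with its white marks, and the can and carton looked unmoved. The gripper was clear of everything at hand-in.

**One disagreement:** The closed fingertips touch about 6 mm below the reported tool point, so the keys bottomed out at a reading of 36 mm instead of the 29 mm I expected. The wrist forces and the picture of the white key fit full presses.

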